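# Clear the dry-block heater with the extraction rod

### The job

Empty the dry-block heater: take the extraction rod from its stand, and for every insert in the heater put the rod's cross-lug through the slot, thread it in with a quarter turn clockwise and pull the insert straight up out of its well, without touching the insert with the fingers while it is in the well. Stand the square inserts upright on the floor of the rectangular tray and the round ones upright on the floor of the round dish, unthreading the rod each time, and hang the rod back in its stand at the end. The tray or the dish may get knocked aside, so check that everything has ended in its place, and do not disturb the beaker and the petri dish.

Things in the scene. Friction and masses are not known exactly. Their poses are not given: they have to be found in the camera images.
- heater: fixed dry-block heater: base 120 x 120 mm, dark metal block 116 x 116 mm, top face 55 mm up, controls on its -x side. Origin: underside, below the middle of the wells. Four square wells 42 mm wide, 30 mm deep, at x = +-26, y = +-26 mm; each insert present starts in one, upright, top flush, 2 mm play all round, slot within 0.35 rad of the heater's x
- stand: fixed grey stand of the rod: block 56 x 46 mm, 135 mm high, foot 72 x 56 mm; upright hole 25 x 13 mm (long side along its x) with 3 mm lead-in, 132 mm deep, in the middle. Origin: underside centre, z up. The rod hangs in it, underside of its handle resting on the top face
- rod_handle (a point): extraction rod, loose, 0.15 kg, 180 mm long, hanging upright in the stand: black handle 44 (x) x 20 (y) x 50 mm high on a 7 mm steel rod. Point: centre of the handle, 155 mm above the rod's lower end and 25 mm above the handle's underside; z up along the rod, x along the cross-lug
- rod_tip (a point): lower end of the extraction rod: underside of its steel cross-lug, 20 mm long (x), 6 mm wide (y), 5 mm high; axes as the handle. 5 mm above the desk while the rod hangs in the stand
- tray: rectangular steel tray, loose, 124 (x) x 88 mm (y), 18 mm high, walls and floor 4 mm thick; origin: underside centre. For the square inserts. May be knocked aside
- dish: round white ceramic dish, loose, 112 mm across, 20 mm high, flat floor 4 mm thick and about 88 mm across; origin: underside centre. For the round inserts. May be knocked aside
- burette_stand: fixed burette stand on the bench at the left, an obstacle: base 160 x 190 mm (origin near the middle of its underside), two upright rods and clamps that reach 640 mm above the bench; go over it or round it
- desk_kettle: fixed cream kettle, an obstacle: about 195 mm across up to 120 mm, its black bow handle up to 245 mm high; origin: underside centre. The handle's lower end leans towards the robot, to about 105 mm in front of the axis
- beaker: small empty glass beaker, 54 mm across, 67 mm high, a bystander; origin: underside centre
- petri: closed petri dish, 60 mm across, 15 mm high, a bystander; origin: underside centre
- plug_square_1_slot (a point): Square aluminium insert, 38 mm across, 30 mm high, 0.12 kg; may be absent. Point: middle of the 25 x 11 mm slot in its top face, x along the slot, z up. Below the 5 mm top web a cavity, floor 20 mm under the top face: a lug let in here turns clockwise (from above) to a stop near 105 degrees, gripping under the web; anticlockwise to a stop 15 degrees past the slot. Beyond a stop the insert turns with the lug
- plug_square_2_slot (a point): Square aluminium insert, 38 mm across, 30 mm high, 0.12 kg; may be absent. Point: middle of the 25 x 11 mm slot in its top face, x along the slot, z up. Below the 5 mm top web a cavity, floor 20 mm under the top face: a lug let in here turns clockwise (from above) to a stop near 105 degrees, gripping under the web; anticlockwise to a stop 15 degrees past the slot. Beyond a stop the insert turns with the lug
- plug_round_1_slot (a point): Round aluminium insert, 38 mm across, 30 mm high, 0.12 kg; may be absent. Point: middle of the 25 x 11 mm slot in its top face, x along the slot, z up. Below the 5 mm top web a cavity, floor 20 mm under the top face: a lug let in here turns clockwise (from above) to a stop near 105 degrees, gripping under the web; anticlockwise to a stop 15 degrees past the slot. Beyond a stop the insert turns with the lug
- plug_round_2_slot (a point): Round aluminium insert, 38 mm across, 30 mm high, 0.12 kg; may be absent. Point: middle of the 25 x 11 mm slot in its top face, x along the slot, z up. Below the 5 mm top web a cavity, floor 20 mm under the top face: a lug let in here turns clockwise (from above) to a stop near 105 degrees, gripping under the web; anticlockwise to a stop 15 degrees past the slot. Beyond a stop the insert turns with the lug
There are look-alikes about, which are no part of the job. What is shaped like the part that bears plug_round_1_slot but turquoise or yellow is not meant.

How it is judged:
By the outcome, as a careful person would: the job done as asked, in the order asked, and still so for the second after the job is handed in, with the robot touching nothing.
Of plug_square_1, plug_square_2, plug_round_1, plug_round_2 only 3 to 4 are there at a start; the rules pass over those that are not, and their reading is None.
At some moment in a run one of tray, dish may be knocked a few centimetres aside while the robot is not near it.
It also fails if it takes over 210 s, if anything falls off the work surface, if the arm or the gripper's body presses on something with over 40 N, if the wrist force passes 120 N, or if a joint passes its speed limit or range.

### The arm

A 6-joint arm with a two-finger parallel gripper is mounted at the origin on the work surface; the furniture and walls round the work are solid. World frame = base frame: x ahead of the robot, y to its left, z up, the work surface at z = 0. Lengths are in m, angles in rad, forces in N, time in s.
With the tool pointing down it reaches from about 0.325 to 0.9 m from the base axis. Payload 6.1 kg.
Tool frame: the origin (TCP) lies midway between the tips of the shut fingers; the grasp point (between the pads) lies 19 mm behind it (arm.hold_point_z is the distance from the TCP to the grasp point, in m); z points along the fingers, y is the line along which they close (so a half turn about z gives the same grasp; the last joint's range is limited). The gripper opens to 87 mm and grips with 3 to 60 N. Pads are 19 mm wide; open, the fingers measure 117 mm over their backs; the gripper's body (75 mm by 190 mm) begins 51 mm behind the grasp point.
Start: joints at [-0.126, 0.22, 1.526, -0, 1.395, -0.126], TCP at [0.625, -0, 0.223] pointing down, gripper open.
Joint ranges: [-2.98, 2.98], [-0.91, 2.08], [0.09, 2.57], [-1.24, 4.39], [0.2, 2.65], [-2.68, 2.68]. Speed limits (rad/s): [2.57, 2.57, 3.01, 3.14, 3.14, 3.14].

### API

Orientations are given as a unit quaternion [w, x, y, z].
In Python, from cell import monitor, vision, job, arm gives the robot as it stands.
- The arm moves only by the tool move_arm, never from a script. Its argument "increments" is a list that holds one entry, the list of rows, each a list of 7 numbers: the opening, from 0 (shut) to 1 (fully open), then the shift along the world's x, y, z scaled (see below), then the turn, a rotation vector about the world's x, y, z scaled (see below). In form: [[[jaw, tx, ty, tz, ax, ay, az], ...]]. A call has 1 to 20 rows; each row is the pose to reach, as a shift and turn from the pose commanded when the call began, turning the shorter way round; what a row does not reach only later rows make up. The controller multiplies each number of a shift by 0.5 m and each number of a turn by 2 pi rad. A row lasts 1/10 s, in which the tool goes at most 50 mm and 8.59 degrees, less where a joint would pass 70% of its speed; a pose out of reach is approached as far as the arm can. A call with a number of a shift or a turn outside -1 to 1 is refused whole. A call with a gripper value outside its range is refused whole. The fingers move at their own pace and stop on an object; "squeeze" is the grip in N (left out, the last holds). Time passes only in rows, so rows that repeat a pose let the fingers close. It gives the time, the measured TCP pose, the force, the opening and the grip force at its end, in the units of the state.
- monitor.state(): the state, without advancing time (a new reading comes with each control period).
- vision.snapshot(name): name is "scene" or "side" or "wrist"; returns the picture (400x640x3 uint8, red, green, blue); there is no depth.
- vision.camera_model(name): a dict with "fx", "fy", "cx", "cy" (pixels), "k1" (the pictures are not rectified: a ray, as slopes to the right and down, at radius r is drawn at 1 + k1 r^2 times it, then the intrinsics apply), "cam_to_world" (4x4, takes a point from camera to world coordinates). Camera axes: x right, y down, z forward; pixel columns grow to the right and rows downward; lengths in m; the calibration is good to about 2 mm. A picture is of the moment at which its call begins: read the wrist's pose just before it. camera_model takes no time and is no camera call; for the wrist camera it gives the pose at the moment of the call.
- job.hand_in(): hands the job in; it is judged then, once.
The state is a dict: "time": time; "q": joint angles; "qd": joint speeds; "tau": joint torques, N m; "ee_pos": TCP position; "eef_rot": TCP orientation; "ft_force": force on the tool from outside, world axes, zero at the start; "ft_torque": the same for the moment, N m; "finger_gap": opening from 0.0 (shut) to 1.0 (fully open); "grip_force": force on a finger pad.
Only numpy, scipy, OpenCV 4.12 (cv2) and the standard library are available. Lean on these libraries where they do the work, as an engineer would, in place of code of your own. Each camera call takes 0.05 s, during which the arm holds its last target. There are 200 camera calls.

## Working session

There is one attempt and no reset: what is moved stays moved. The work goes in short steps, Python scripts to look and compute and a tool call to move; the robot and the scene stay as the last step left them, time stands still between calls to the robot, and variables do not carry over. Pictures are saved under pics/ and viewed, at most 14 in all, crops included, and the job is handed in when it is done.

Besides the shell and the picture viewer there is one more tool, called after ">>>" in YAML: its name, and indented under it one key for each argument. move_arm: Moves the arm, as the interface text tells. Shifts and turns lie within -1 to 1; 1 stands for 0.5 m of shift or 2 pi rad of turn. Its arguments: {"type":"object","properties":{"increments":{"type":"array","items":{"type":"array","items":{"type":"array","items":{"type":"number"}}}},"squeeze":{"type":"number"}},"required":["increments"]}

```bash
ls; mkdir -p pics
python3 - <<'E'
from cell import monitor, vision, job, arm
import cv2,numpy as np
s=monitor.state();print(s)
for n in("scene","side"):
    cv2.imwrite(f"pics/{n}0.png",vision.snapshot(n)[:,:,::-1]);c=vision.camera_model(n);print(n,c)
E
```

```text
pics
{'time': 0.0, 'q': array([-1.26062954e-01,  2.21221073e-01,  1.52756066e+00, -4.17498445e-05,
        1.39466181e+00, -1.26078523e-01]), 'qd': array([-0.0008647 , -0.00074706,  0.00143237,  0.00083529, -0.00086477,
        0.00061139]), 'tau': array([-1.67445501e-05, -4.94609964e+01, -3.87383544e+01,  6.99962187e-02,
        5.70271199e-02, -1.42064664e-04]), 'ee_pos': array([6.24414825e-01, 7.92909870e-05, 2.21467061e-01]), 'eef_rot': array([-7.18885592e-04,  7.07098374e-01,  7.07114583e-01, -5.83153832e-04]), 'ft_force': array([-0.73316856,  0.55514185, -0.71048665]), 'ft_torque': array([ 0.00202412, -0.00246246,  0.02319698]), 'grip_force': 0.0, 'finger_gap': 1.0032153956083456}
scene {'fx': 448.58785083987135, 'fy': 448.58785083987135, 'cx': 311.1421221623273, 'cy': 203.2452492214906, 'k1': -0.05784096171924494, 'cam_to_world': array([[ 0.58514343, -0.40252294,  0.70397617, -0.33566476],
       [-0.81091335, -0.28491207,  0.51112097, -0.54091692],
       [-0.00516661, -0.86994276, -0.49312565,  0.70147918],
       [ 0.        ,  0.        ,  0.        ,  1.        ]])}
side {'fx': 415.3699787323521, 'fy': 415.3699787323521, 'cx': 327.32361955839855, 'cy': 197.82010689512197, 'k1': -0.038083275938868635, 'cam_to_world': array([[-0.91997685, -0.25778055,  0.29528254,  0.22545915],
       [-0.39192552,  0.59326205, -0.70316039,  0.77871963],
       [ 0.00608115, -0.76262004, -0.64681813,  0.76581782],
       [ 0.        ,  0.        ,  0.        ,  1.        ]])}
```

View pics/scene0.png

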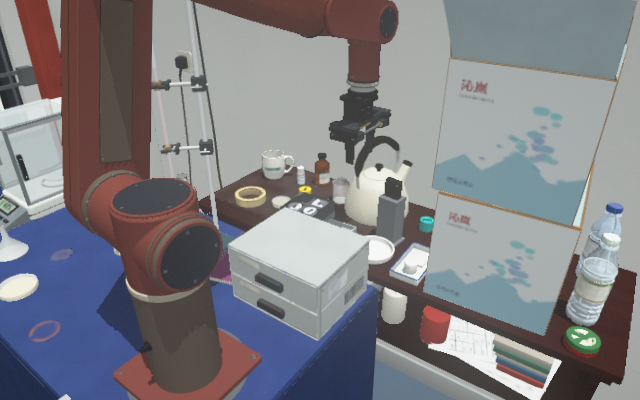

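View pics/side0.png

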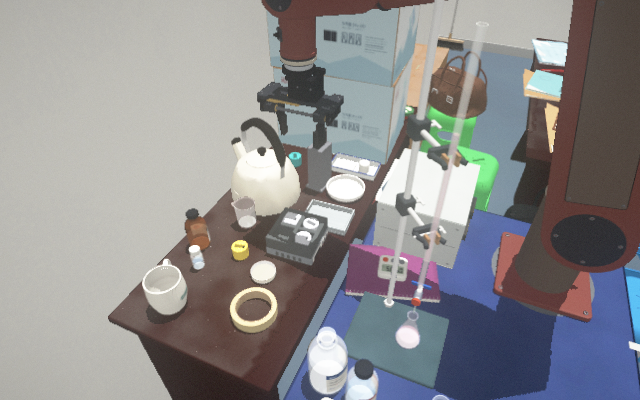

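Side view: heater about (298,235), rectangular tray (330,217), white dish (346,188), grey stand with black handle (318,168), look-alikes: turquoise (294,159) and yellow (240,250) inserts, another tray (355,165); petri (263,272), beaker (245,212). Enlarging.

```bash
cat > h.py <<'E'
from cell import monitor, vision, job, arm
import cv2,numpy as np
def cam(n):
    c=vision.camera_model(n);c['n']=n;return c
def ray(c,u,v):
    x,y=(u-c['cx'])/c['fx'],(v-c['cy'])/c['fy'];a,b=x,y
    for _ in range(20):
        k=1+c['k1']*(a*a+b*b);a,b=x/k,y/k
    T=np.array(c['cam_to_world']);return T[:3,3],T[:3,:3]@np.array([a,b,1])
def atz(c,u,v,z):
    o,d=ray(c,u,v);return (o+d*(z-o[2])/d[2])
def proj(c,p):
    T=np.array(c['cam_to_world']);q=T[:3,:3].T@(np.array(p)-T[:3,3]);a,b=q[:2]/q[2];k=1+c['k1']*(a*a+b*b)
    return c['cx']+c['fx']*a*k,c['cy']+c['fy']*b*k
def crop(img,x0,y0,x1,y1,f,name):
    cv2.imwrite('pics/'+name,cv2.resize(img[y0:y1,x0:x1],None,fx=f,fy=f,interpolation=cv2.INTER_CUBIC))
E
python3 - <<'E'
from h import *
crop(cv2.imread('pics/side0.png'),225,120,385,280,5,'a.png')
crop(cv2.imread('pics/side0.png'),225,130,385,250,5,'a.png')
c=cam('side')
for n,p in dict(heater=(298,222,.055),tray=(330,217,.01),dish=(346,188,.01),standtop=(318,150,.15),beaker=(245,222,0.0),petri=(263,272,.01),turq=(294,159,.02),yel=(240,250,.02),kettle=(268,205,0)).items():print(n,atz(c,*p).round(3))
E
```

```text
heater [0.58  0.12  0.055]
tray [0.533 0.027 0.01 ]
dish [ 0.538 -0.105  0.01 ]
standtop [ 0.606 -0.061  0.15 ]
beaker [0.737 0.125 0.   ]
petri [0.603 0.262 0.01 ]
turq [ 0.735 -0.163  0.02 ]
yel [0.683 0.232 0.02 ]
kettle [ 0.715  0.041 -0.   ]
```

View pics/a.png

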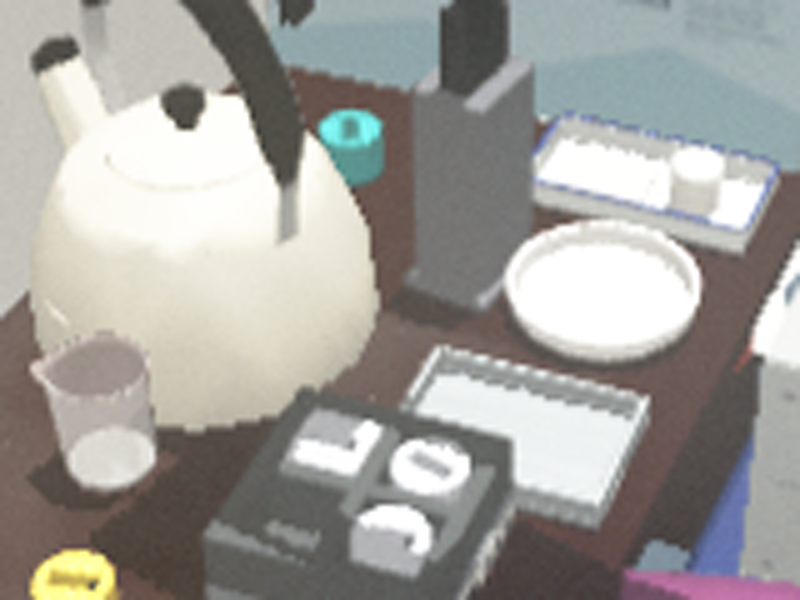

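>>> move_arm:
  increments:
    - [[1, -0.1, 0.12, 0.4, 0, 0, 0], [1, -0.1, 0.12, 0.4, 0, 0, 0], [1, -0.1, 0.12, 0.4, 0, 0, 0], [1, -0.1, 0.12, 0.4, 0, 0, 0], [1, -0.1, 0.12, 0.4, 0, 0, 0], [1, -0.1, 0.12, 0.4, 0, 0, 0], [1, -0.1, 0.12, 0.4, 0, 0, 0]]

```text
time: 0.8
ee_pos: [0.5748, 0.0598, 0.4206]
eef_rot: [-0.001, 0.707, 0.707, -0.001]
ft_force: [-0.4, -0.5, -1.2]
finger_gap: 1.003
grip_force: 0.0
```

Run:
```python
from h import *
c=cam('wrist');np.save('w1.npy',c,allow_pickle=True);i=vision.snapshot('wrist')[:,:,::-1];cv2.imwrite('pics/w1.png',i);crop(i,0,0,640,400,1.25,'w1b.png');print(c,monitor.state()['ee_pos'],arm.hold_point_z)
for z in (0,.055):print([proj(c,p) for p in [(.58,.12,z),(.533,.027,z)]])
```

```text
{'fx': 322.833601557418, 'fy': 322.833601557418, 'cx': 318.4371080796533, 'cy': 200.65665347872613, 'k1': -0.043445817594036124, 'cam_to_world': array([[ 9.99999610e-01,  4.84762256e-04, -7.38208350e-04,
         5.75205983e-01],
       [ 2.65281002e-04, -9.62164119e-01, -2.72470435e-01,
         1.33433034e-01],
       [-8.42360969e-04,  2.72470133e-01, -9.62163872e-01,
         5.83773439e-01],
       [ 0.00000000e+00,  0.00000000e+00,  0.00000000e+00,
         1.00000000e+00]]), 'n': 'wrist'} [0.57461837 0.05961194 0.41952366] 0.0187
[(np.float64(321.4446932292178), np.float64(117.45086827419978)), (np.float64(295.63844163021446), np.float64(169.70207829852916))]
[(np.float64(321.72637477468373), np.float64(118.26723642721092)), (np.float64(293.36492585664365), np.float64(175.64410864657063))]
```

View pics/w1b.png

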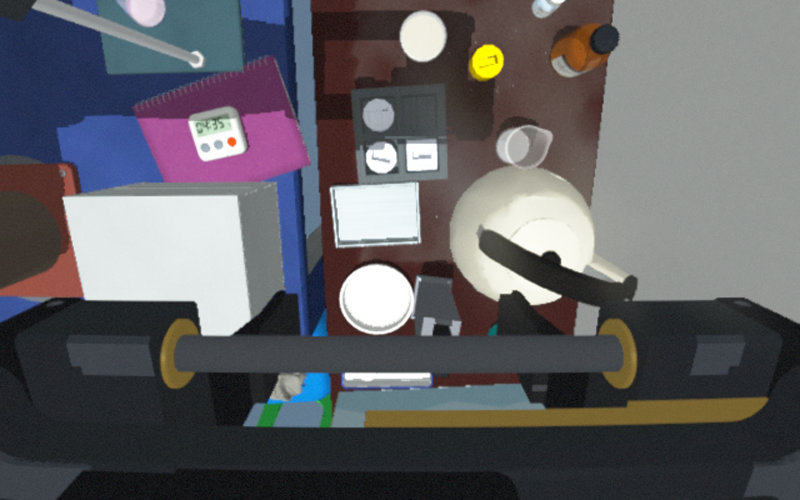

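Run:
```python
from h import *
c=np.load('w1.npy',allow_pickle=True).item()
g=lambda u,v,z:atz(c,u/1.25,v/1.25,z).round(4)
print('kettle handle near end/hi end',g(485,240,.2),g(560,270,.24),g(630,290,.15))
print('tray',[g(*p,.018) for p in [(332,187),(420,182),(420,243),(338,248)]])
print('dish',g(376,298,.02),'inserts',g(379,114,.055),g(381,157,.055),g(421,155,.055),g(425,110,.055))
print('heatercorners',[g(*p,.055) for p in [(352,88),(445,84),(447,178),(356,180)]])
i=cv2.imread('pics/w1.png')
cv2.imwrite('pics/b.png',np.vstack([cv2.resize(i[60:150,270:370],(800,720))[:,:],])[:600])
A=cv2.resize(i[65:150,275:375],(500,425),interpolation=cv2.INTER_CUBIC);B=cv2.resize(i[205:290,320:420],(500,425)[:2],interpolation=cv2.INTER_CUBIC)
s=cv2.imread('pics/scene0.png');C=cv2.resize(s[130:260,340:440],(300,390),interpolation=cv2.INTER_CUBIC)
o=np.zeros((600,800,3),np.uint8);o[:340,:400]=cv2.resize(A,(400,340));o[:340,400:]=cv2.resize(B,(400,340));o[340:600,:200]=cv2.resize(C,(200,260))
o[340:600,210:730]=cv2.resize(cv2.imread('pics/side0.png')[110:200,240:420],(520,260),interpolation=cv2.INTER_CUBIC)
cv2.imwrite('pics/b.png',o)
```

```text
kettle handle near end/hi end [0.6604 0.0358 0.2   ] [0.7213 0.0181 0.24  ] [ 0.8454 -0.0368  0.15  ]
tray [array([0.4824, 0.0659, 0.018 ]), array([0.6053, 0.0728, 0.018 ]), array([ 0.6066, -0.015 ,  0.018 ]), array([ 0.4874, -0.0226,  0.018 ])]
dish [ 0.5417 -0.0999  0.02  ] inserts [0.551  0.1612 0.055 ] [0.5529 0.1086 0.055 ] [0.6041 0.1111 0.055 ] [0.6083 0.166  0.055 ]
heatercorners [array([0.5181, 0.192 , 0.055 ]), array([0.6324, 0.1966, 0.055 ]), array([0.6383, 0.082 , 0.055 ]), array([0.5201, 0.0793, 0.055 ])]
```

View pics/b.png

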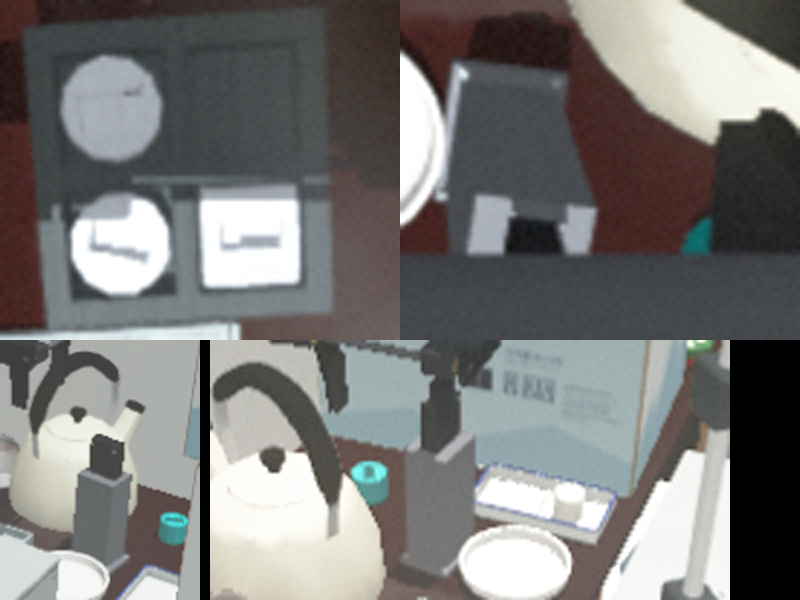

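The heater holds three inserts: round (upper left, slot slight tilt), round (lower left, slot tilted clockwise), square (lower right); the upper-right well is empty. The stand with black handle is partly hidden by the gripper, look from above it.

>>> move_arm:
  increments:
    - [[1, 0.06, -0.28, 0, 0, 0, 0], [1, 0.06, -0.28, 0, 0, 0, 0], [1, 0.06, -0.28, 0, 0, 0, 0], [1, 0.06, -0.28, 0, 0, 0, 0], [1, 0.06, -0.28, 0, 0, 0, 0]]

```text
time: 1.35
ee_pos: [0.6045, -0.0814, 0.419]
eef_rot: [-0.003, 0.708, 0.706, -0.001]
ft_force: [-0.4, 0.2, -0.2]
finger_gap: 0.998
grip_force: 0.0
```

Run:
```python
from h import *
s=monitor.state();print(s['ee_pos'],s['q'].round(3))
c=cam('wrist');np.save('w2.npy',c,allow_pickle=True);i=vision.snapshot('wrist')[:,:,::-1];cv2.imwrite('pics/w2.png',i)
u,v=proj(c,(.605,-.06,.17));print(u,v)
x0,y0=int(u)-80,max(int(v)-60,0);print(x0,y0);crop(i,x0,y0,x0+160,y0+120,5,'w2b.png')
```

```text
[ 0.60449633 -0.08135104  0.41900385] [-0.263  0.142  1.255  0.     1.75  -0.26 ]
319.3539318570171 152.36157316041368
239 92
```

View pics/w2b.png

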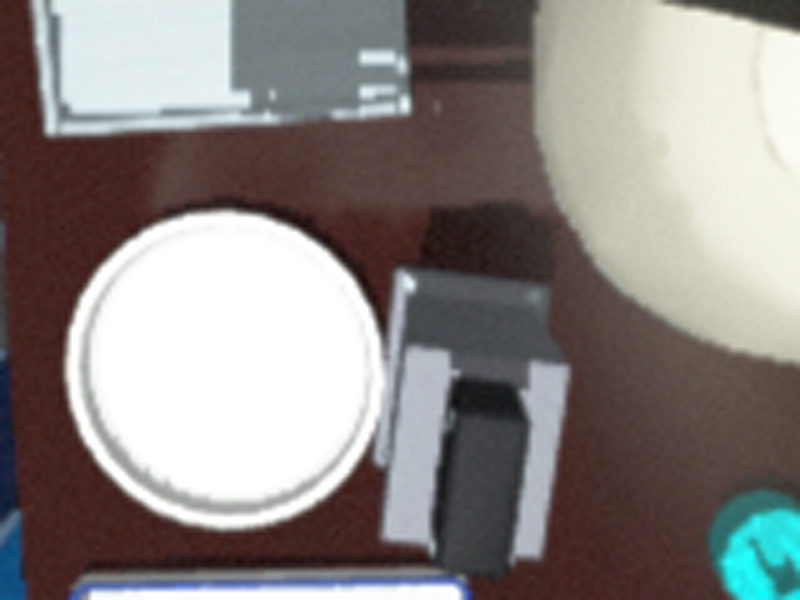

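Stand top corners in crop: (407,345),(568,367),(543,558),(383,540); handle top ≈ (450,415),(527,420),(510,573),(437,570): the long side runs along world y with yaw about -0.13. Dish centre (225,370).

Run:
```python
from h import *
c=np.load('w2.npy',allow_pickle=True).item()
g=lambda u,v,z:atz(c,239+u/5,92+v/5,z)
P=np.array([g(*p,.135) for p in [(407,345),(568,367),(543,558),(383,540)]]);print(P.round(4),P.mean(0).round(4))
e=[P[(k+1)%4]-P[k] for k in range(4)];print([(np.linalg.norm(a).round(4),np.arctan2(a[1],a[0]).round(3)) for a in e])
H=np.array([g(*p,.185) for p in [(450,415),(527,420),(510,573),(437,570)]]);print(H.round(4),H.mean(0))
print('dish',g(225,370,.02))
print('tray low edge',g(45,133,.018),g(410,115,.018))
```

```text
[[ 0.6064 -0.0764  0.135 ]
 [ 0.6514 -0.0827  0.135 ]
 [ 0.6456 -0.1382  0.135 ]
 [ 0.5994 -0.1328  0.135 ]] [ 0.6257 -0.1075  0.135 ]
[(np.float64(0.0454), np.float64(-0.138)), (np.float64(0.0559), np.float64(-1.675)), (np.float64(0.0465), np.float64(3.024)), (np.float64(0.0568), np.float64(1.448))]
[[ 0.617  -0.0864  0.185 ]
 [ 0.6363 -0.0877  0.185 ]
 [ 0.6327 -0.1277  0.185 ]
 [ 0.6139 -0.1269  0.185 ]] [ 0.62499731 -0.10716459  0.185     ]
dish [ 0.54254561 -0.1026715   0.02      ]
tray low edge [ 0.48330174 -0.02121168  0.018     ] [ 0.60768819 -0.01587574  0.018     ]
```

>>> move_arm:
  increments:
    - [[1, 0.042, -0.052, 0, 0, 0, -0.0193], [1, 0.042, -0.052, -0.1, 0, 0, -0.0193], [1, 0.042, -0.052, -0.2, 0, 0, -0.0193], [1, 0.042, -0.052, -0.3, 0, 0, -0.0193], [1, 0.042, -0.052, -0.36, 0, 0, -0.0193], [1, 0.042, -0.052, -0.36, 0, 0, -0.0193], [1, 0.042, -0.052, -0.36, 0, 0, -0.0193]]

```text
time: 2.1
ee_pos: [0.6259, -0.1048, 0.2428]
eef_rot: [-0.0, 0.748, 0.664, -0.0]
ft_force: [-0.3, 0.4, 1.5]
finger_gap: 1.001
grip_force: 0.0
```

```bash
cat >> h.py <<'E'
def st():
    s=monitor.state();w,x,y,z=s['eef_rot']
    from scipy.spatial.transform import Rotation as R
    M=R.from_quat([x,y,z,w]).as_matrix()
    print('t',round(s['time'],2),'p',s['ee_pos'].round(4),'yaw(ty)',round(float(np.arctan2(M[1,1],M[0,1])),4),'tz',M[:,2].round(4),'F',s['ft_force'].round(1),'T',s['ft_torque'].round(2),'gap',round(s['finger_gap'],3),'grip',round(s['grip_force'],1),'q',s['q'].round(2));return s
E
python3 -c "
from h import *
st()"
```

```text
t 2.1 p [ 0.6259 -0.1048  0.2428] yaw(ty) -0.1198 tz [-7.e-04  4.e-04 -1.e+00] F [-0.3  0.4  1.5] T [ 0.   -0.08 -0.03] gap 1.001 grip 0.0 q [-0.29  0.23  1.48  0.    1.44 -0.17]
```

>>> move_arm:
  increments:
    - [[1, 0, -0.005, -0.08, 0, 0, 0], [1, 0, -0.005, -0.16, 0, 0, 0], [1, 0, -0.005, -0.192, 0, 0, 0], [1, 0, -0.005, -0.192, 0, 0, 0], [1, 0, -0.005, -0.192, 0, 0, 0], [0, 0, -0.005, -0.192, 0, 0, 0], [0, 0, -0.005, -0.192, 0, 0, 0], [0, 0, -0.005, -0.192, 0, 0, 0], [0, 0, -0.005, -0.192, 0, 0, 0], [0, 0, -0.005, -0.192, 0, 0, 0], [0, 0, -0.005, -0.192, 0, 0, 0], [0, 0, -0.005, -0.192, 0, 0, 0]]
  squeeze: 40

```text
time: 3.3
ee_pos: [0.6259, -0.1085, 0.1464]
eef_rot: [-0.0, 0.749, 0.663, -0.0]
ft_force: [-0.8, -0.4, 0.6]
finger_gap: 0.446
grip_force: 0.0
```

```bash
python3 -c "
from h import *
st()"
```

```text
t 3.3 p [ 0.6259 -0.1085  0.1464] yaw(ty) -0.1213 tz [-2.e-04  1.e-04 -1.e+00] F [-0.8 -0.4  0.6] T [0.02 0.08 0.  ] gap 0.446 grip 0.0 q [-0.3   0.31  1.57 -0.    1.27 -0.17]
```

Still closing.

>>> move_arm:
  increments:
    - [[0, 0, 0, 0, 0, 0, 0], [0, 0, 0, 0, 0, 0, 0], [0, 0, 0, 0, 0, 0, 0], [0, 0, 0, 0, 0, 0, 0], [0, 0, 0, 0, 0, 0, 0], [0, 0, 0, 0, 0, 0, 0], [0, 0, 0, 0, 0, 0, 0], [0, 0, 0, 0, 0, 0, 0]]

```text
time: 4.1
ee_pos: [0.626, -0.1085, 0.1464]
eef_rot: [-0.0, 0.749, 0.663, -0.0]
ft_force: [-0.9, 0.1, -0.4]
finger_gap: 0.234
grip_force: 40.0
```

```bash
python3 -c "
from h import *
st()"
```

```text
t 4.1 p [ 0.626  -0.1085  0.1464] yaw(ty) -0.1213 tz [-0.  0. -1.] F [-0.9  0.1 -0.4] T [-0.    0.2  -0.02] gap 0.234 grip 40.0 q [-0.3   0.31  1.57  0.    1.27 -0.17]
```

>>> move_arm:
  increments:
    - [[0, 0, 0, 0.08, 0, 0, 0], [0, 0, 0, 0.16, 0, 0, 0], [0, 0, 0, 0.24, 0, 0, 0], [0, 0, 0, 0.33, 0, 0, 0], [0, 0, 0, 0.33, 0, 0, 0], [0, -0.06, 0.08, 0.33, 0, 0, 0.02], [0, -0.1, 0.15, 0.33, 0, 0, 0.04], [0, -0.132, 0.215, 0.33, 0, 0, 0.06], [0, -0.132, 0.3, 0.33, 0, 0, 0.08], [0, -0.132, 0.38, 0.33, 0, 0, 0.1], [0, -0.1, 0.45, 0.33, 0, 0, 0.12], [0, -0.052, 0.491, 0.33, 0, 0, 0.14], [0, -0.052, 0.491, 0.33, 0, 0, 0.16], [0, -0.052, 0.491, 0.33, 0, 0, 0.18], [0, -0.052, 0.491, 0.33, 0, 0, 0.2], [0, -0.052, 0.491, 0.33, 0, 0, 0.22], [0, -0.052, 0.491, 0.33, 0, 0, 0.24], [0, -0.052, 0.491, 0.33, 0, 0, 0.26], [0, -0.052, 0.491, 0.33, 0, 0, 0.2693], [0, -0.052, 0.491, 0.33, 0, 0, 0.2693]]

```text
time: 6.1
ee_pos: [0.5999, 0.137, 0.3105]
eef_rot: [-0.0, -0.0, 1.0, 0.0]
ft_force: [0.2, -0.3, -2.5]
finger_gap: 0.223
grip_force: 40.0
```

Run:
```python
from h import *
s=st()
c=cam('wrist');np.save('w3.npy',c,allow_pickle=True);i=vision.snapshot('wrist')[:,:,::-1];cv2.imwrite('pics/w3.png',i)
p=s['ee_pos'];print('tip px',proj(c,(p[0],p[1],p[2]-.1414)))
pts=[proj(c,q) for q in [(.52,.19,.055),(.64,.08,.055)]];print(pts)
x0,y0=240,80;crop(i,x0,y0,400,200,5,'w3b.png')
```

```text
t 6.1 p [0.5999 0.137  0.3105] yaw(ty) 1.5712 tz [-9.e-04  0.e+00 -1.e+00] F [ 0.2 -0.3 -2.5] T [ 0.12 -0.04  0.02] gap 0.223 grip 40.0 q [ 0.1   0.16  1.44  0.    1.55 -1.47]
tip px (np.float64(319.3637024613268), np.float64(188.7874075056835))
[(np.float64(361.60063274209665), np.float64(105.02223672994276)), (np.float64(276.6974736230478), np.float64(197.62788911813743))]
```

View pics/w3b.png

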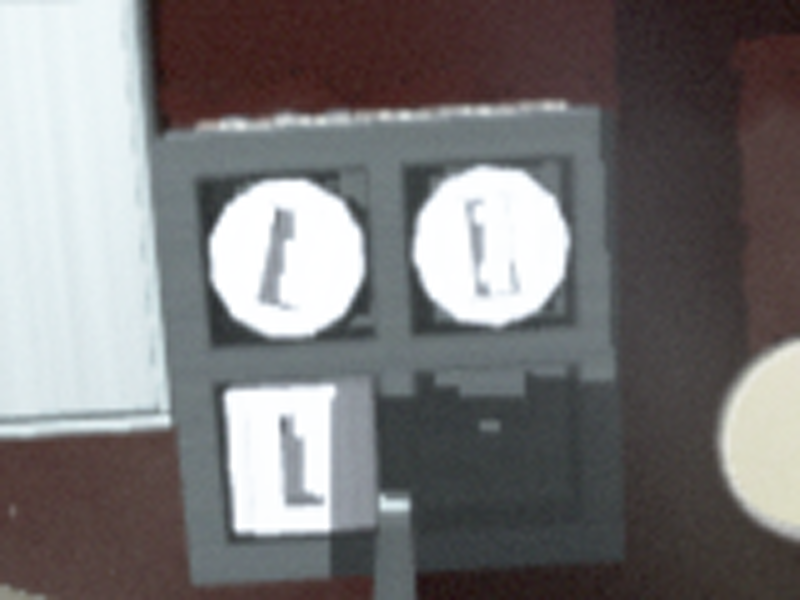

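Heater view: rounds at crop (287,258) and (492,245), square (303,458), lug end at (395,500). Stretch the highlights to read the slots.

Run:
```python
from h import *
i=cv2.imread('pics/w3.png').astype(float)
j=np.clip((i-120)*1.9,0,255)**2.2/255**1.2
crop(j.astype(np.uint8)[:,:,:],275,108,365,192,6.6,'w3c.png')
```

```text
(no output)
```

View pics/w3c.png

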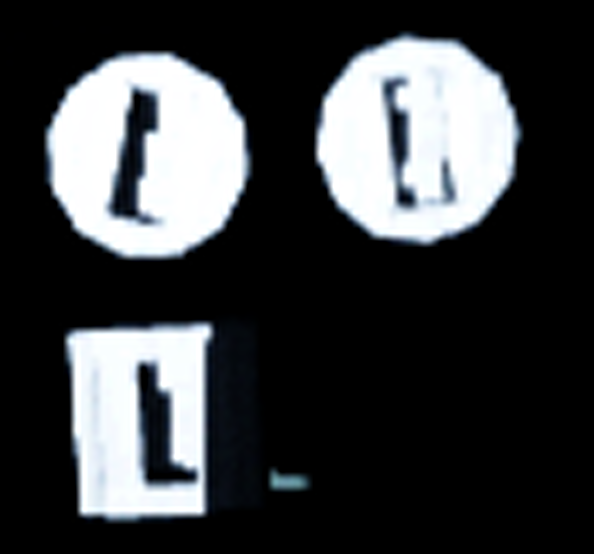

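Run:
```python
from h import *
c=np.load('w3.npy',allow_pickle=True).item()
g=lambda u,v,z=.055:atz(c,275+u/6.6-.42,108+v/6.6-.42,z)
for n,ctr,a,b in [('RA',(147,155),(132,88),(108,213)),('RB',(419,140),(383,82),(400,207)),('RBr',(419,140),(440,75),(455,200)),('S',(168,420),(138,365),(147,485)),('Sedge',(168,420),(68,335),(80,518))]:
    d=g(*b)-g(*a);print(n,g(*ctr).round(4),'len',np.linalg.norm(d).round(4),'ang',np.arctan2(d[1],d[0]).round(3))
print('lug end', [g(*p,.169+.005).round(4) for p in [(270,472),(308,472)]])
```

```text
RA [0.5521 0.1086 0.055 ] len 0.0242 ang -0.212
RB [0.5492 0.1611 0.055 ] len 0.0239 ang 0.15
RBr [0.5492 0.1611 0.055 ] len 0.0239 ang 0.141
S [0.604  0.1119 0.055 ] len 0.0243 ang 0.056
Sedge [0.604  0.1119 0.055 ] len 0.0371 ang 0.038
lug end [array([0.5892, 0.1333, 0.174 ]), array([0.5892, 0.1388, 0.174 ])]
```

>>> move_arm:
  increments:
    - [[0, 0.0096, -0.049, 0, 0, 0, 0.008], [0, 0.0096, -0.049, -0.08, 0, 0, 0.008], [0, 0.0096, -0.049, -0.16, 0, 0, 0.008], [0, 0.0096, -0.049, -0.196, 0, 0, 0.008], [0, 0.0096, -0.049, -0.196, 0, 0, 0.008], [0, 0.0096, -0.049, -0.196, 0, 0, 0.008], [0, 0.0096, -0.049, -0.196, 0, 0, 0.008]]

```text
time: 6.85
ee_pos: [0.6061, 0.1126, 0.2158]
eef_rot: [0.002, -0.025, 1.0, 0.0]
ft_force: [0.1, -0.6, -1.2]
finger_gap: 0.228
grip_force: 40.0
```

Run:
```python
from h import *
st()
c=cam('wrist');i=vision.snapshot('wrist')[:,:,::-1];cv2.imwrite('pics/w4.png',i)
u,v=proj(c,(.604,.112,.06));print(u,v)
crop(i,int(u)-50,int(v)-60,int(u)+50,int(v)+30,6,'w4b.png')
```

```text
t 6.85 p [0.6061 0.1126 0.2158] yaw(ty) 1.6206 tz [ 3.5e-03  2.0e-04 -1.0e+00] F [ 0.1 -0.6 -1.2] T [ 0.12 -0.04 -0.  ] gap 0.228 grip 40.0 q [ 0.06  0.2   1.56 -0.    1.38 -1.56]
318.8396424826816 182.75919940744797
```

View pics/w4b.png

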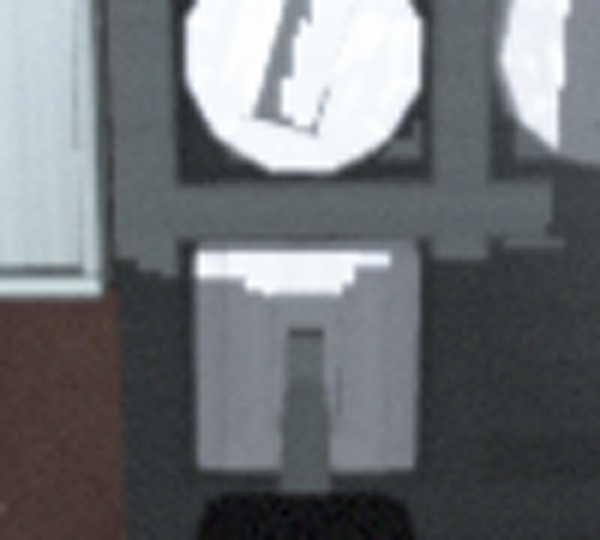

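Lug is laterally centred over the slot (lug at 306, slot right edge at 340). Descend.

>>> move_arm:
  increments:
    - [[0, -0.002, 0, -0.01, 0, 0, 0], [0, -0.002, 0, -0.025, 0, 0, 0], [0, -0.002, 0, -0.04, 0, 0, 0], [0, -0.002, 0, -0.055, 0, 0, 0], [0, -0.002, 0, -0.068, 0, 0, 0], [0, -0.002, 0, -0.068, 0, 0, 0], [0, -0.002, 0, -0.068, 0, 0, 0]]

```text
time: 7.6
ee_pos: [0.6036, 0.1125, 0.1792]
eef_rot: [-0.0, -0.025, 1.0, -0.0]
ft_force: [-0.7, 0.6, -1.3]
finger_gap: 0.225
grip_force: 40.0
```

```bash
python3 -c "
from h import *
st()"
```

```text
t 7.6 p [0.6036 0.1125 0.1792] yaw(ty) 1.621 tz [-7.e-04 -1.e-04 -1.e+00] F [-0.7  0.6 -1.3] T [ 0.08 -0.07  0.04] gap 0.225 grip 40.0 q [ 0.06  0.23  1.6  -0.    1.31 -1.57]
```

No contact force at tip 0.038 m: the lug is inside. Quarter turn clockwise.

>>> move_arm:
  increments:
    - [[0, 0.001, 0, 0.002, 0, 0, -0.02], [0, 0.001, 0, 0.002, 0, 0, -0.04], [0, 0.001, 0, 0.002, 0, 0, -0.06], [0, 0.001, 0, 0.002, 0, 0, -0.08], [0, 0.001, 0, 0.002, 0, 0, -0.1], [0, 0.001, 0, 0.002, 0, 0, -0.12], [0, 0.001, 0, 0.002, 0, 0, -0.14], [0, 0.001, 0, 0.002, 0, 0, -0.16], [0, 0.001, 0, 0.002, 0, 0, -0.18], [0, 0.001, 0, 0.002, 0, 0, -0.2], [0, 0.001, 0, 0.002, 0, 0, -0.22], [0, 0.001, 0, 0.002, 0, 0, -0.24], [0, 0.001, 0, 0.002, 0, 0, -0.25], [0, 0.001, 0, 0.002, 0, 0, -0.25], [0, 0.001, 0, 0.002, 0, 0, -0.25]]

```text
time: 9.1
ee_pos: [0.6045, 0.1124, 0.1809]
eef_rot: [0.0, 0.688, 0.725, 0.0]
ft_force: [0.2, -0.1, -0.7]
finger_gap: 0.228
grip_force: 40.0
```

```bash
python3 -c "
from h import *
st()"
```

```text
t 9.1 p [0.6045 0.1124 0.1809] yaw(ty) 0.0521 tz [ 6.e-04 -2.e-04 -1.e+00] F [ 0.2 -0.1 -0.7] T [-0.14  0.01  0.08] gap 0.228 grip 40.0 q [ 0.06  0.23  1.6  -0.    1.32  0.  ]
```

>>> move_arm:
  increments:
    - [[0, 0, 0, 0.01, 0, 0, 0], [0, 0, 0, 0.02, 0, 0, 0], [0, 0, 0, 0.03, 0, 0, 0], [0, 0, 0, 0.04, 0, 0, 0], [0, 0, 0, 0.055, 0, 0, 0], [0, 0, 0, 0.07, 0, 0, 0], [0, 0, 0, 0.09, 0, 0, 0], [0, 0, 0, 0.11, 0, 0, 0], [0, 0, 0, 0.13, 0, 0, 0], [0, 0, 0, 0.13, 0, 0, 0], [0, 0, 0, 0.13, 0, 0, 0]]

```text
time: 10.2
ee_pos: [0.6045, 0.1125, 0.2459]
eef_rot: [0.0, 0.689, 0.725, 0.0]
ft_force: [0.8, 0.6, -2.9]
finger_gap: 0.229
grip_force: 40.0
```

Run:
```python
from h import *
st()
i=vision.snapshot('side')[:,:,::-1];cv2.imwrite('pics/s5.png',i)
A=cv2.resize(i[130:270,230:390],(640,560),interpolation=cv2.INTER_CUBIC)
cv2.imwrite('pics/s5b.png',A)
```

```text
t 10.2 p [0.6045 0.1125 0.2459] yaw(ty) 0.0502 tz [ 7.e-04  0.e+00 -1.e+00] F [ 0.8  0.6 -2.9] T [-0.    0.   -0.01] gap 0.229 grip 40.0 q [ 0.06  0.18  1.53 -0.    1.43  0.01]
```

View pics/s5b.png

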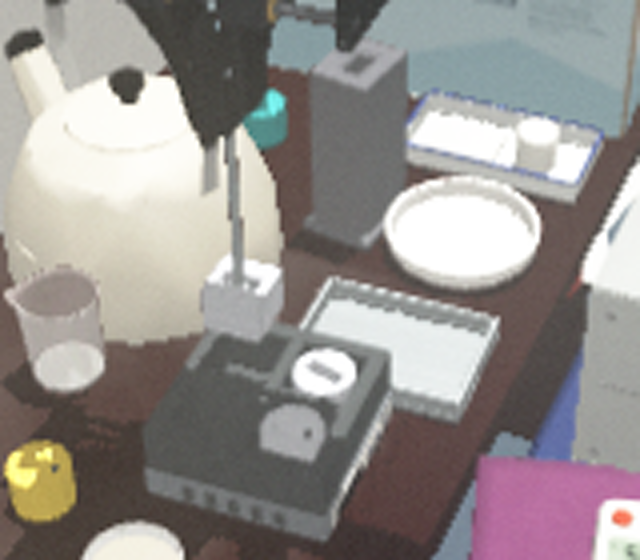

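Square insert hangs upright on the rod. Tray unmoved. Carry to its centre.

>>> move_arm:
  increments:
    - [[0, -0.03, -0.04, 0.01, 0, 0, 0], [0, -0.06, -0.085, 0.01, 0, 0, 0], [0, -0.09, -0.13, 0.01, 0, 0, 0], [0, -0.119, -0.175, 0.01, 0, 0, 0], [0, -0.119, -0.175, -0.03, 0, 0, 0], [0, -0.119, -0.175, -0.07, 0, 0, 0], [0, -0.119, -0.175, -0.11, 0, 0, 0], [0, -0.119, -0.175, -0.13, 0, 0, 0], [0, -0.119, -0.175, -0.14, 0, 0, 0], [0, -0.119, -0.175, -0.15, 0, 0, 0], [0, -0.119, -0.175, -0.16, 0, 0, 0], [0, -0.119, -0.175, -0.169, 0, 0, 0], [0, -0.119, -0.175, -0.169, 0, 0, 0], [0, -0.119, -0.175, -0.169, 0, 0, 0]]

```text
time: 11.65
ee_pos: [0.5451, 0.025, 0.1615]
eef_rot: [0.0, 0.689, 0.725, 0.0]
ft_force: [0.0, 0.5, -2.1]
finger_gap: 0.228
grip_force: 40.0
```

```bash
python3 -c "
from h import *
st()"
```

```text
t 11.65 p [0.5451 0.025  0.1615] yaw(ty) 0.0503 tz [ 8.e-04 -1.e-04 -1.e+00] F [ 0.   0.5 -2.1] T [ 0.01  0.03 -0.04] gap 0.228 grip 40.0 q [-0.1   0.08  1.8  -0.    1.26 -0.15]
```

>>> move_arm:
  increments:
    - [[0, 0, 0, 0, 0, 0, 0.02], [0, 0, 0, 0, 0, 0, 0.04], [0, 0, 0, 0, 0, 0, 0.06], [0, 0, 0, 0, 0, 0, 0.08], [0, 0, 0, 0, 0, 0, 0.1], [0, 0, 0, 0, 0, 0, 0.12], [0, 0, 0, 0, 0, 0, 0.14], [0, 0, 0, 0, 0, 0, 0.16], [0, 0, 0, 0, 0, 0, 0.18], [0, 0, 0, 0, 0, 0, 0.2], [0, 0, 0, 0, 0, 0, 0.22], [0, 0, 0, 0, 0, 0, 0.24], [0, 0, 0, 0, 0, 0, 0.25], [0, 0, 0, 0, 0, 0, 0.25], [0, 0, 0, 0, 0, 0, 0.25], [0, 0, 0, 0.01, 0, 0, 0.25], [0, 0, 0, 0.02, 0, 0, 0.25], [0, 0, 0, 0.03, 0, 0, 0.25], [0, 0, 0, 0.04, 0, 0, 0.25], [0, 0, 0, 0.04, 0, 0, 0.25]]

```text
time: 13.65
ee_pos: [0.5453, 0.0249, 0.1821]
eef_rot: [0.001, -0.025, 1.0, -0.0]
ft_force: [0.0, 0.6, -3.5]
finger_gap: 0.226
grip_force: 40.0
```

Run:
```python
from h import *
st()
i=vision.snapshot('side')[:,:,::-1];cv2.imwrite('pics/s6.png',i)
w=vision.snapshot('wrist')[:,:,::-1];cv2.imwrite('pics/w6.png',w)
A=cv2.resize(i[150:250,270:390],(480,400),interpolation=cv2.INTER_CUBIC)
B=cv2.resize(w[110:235,270:370],(320,400),interpolation=cv2.INTER_CUBIC)
cv2.imwrite('pics/s6b.png',np.hstack([A,B]))
```

```text
t 13.65 p [0.5453 0.0249 0.1821] yaw(ty) 1.6209 tz [ 1.4e-03 -2.0e-04 -1.0e+00] F [ 0.   0.6 -3.5] T [0.12 0.   0.04] gap 0.226 grip 40.0 q [-0.1   0.06  1.78 -0.    1.3  -1.72]
```

View pics/s6b.png

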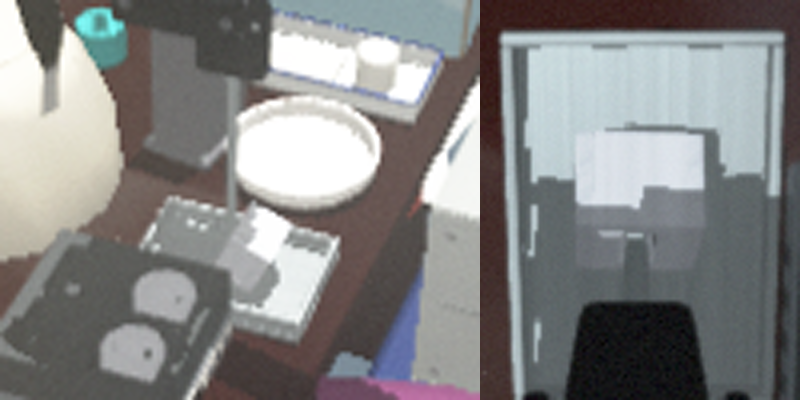

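The insert is tilted: its -x side is lifted, so the lug's -x end is caught under the web. Lower back, shift +x 2 mm, retry.

>>> move_arm:
  increments:
    - [[0, 0, 0, -0.01, 0, 0, 0], [0, 0, 0, -0.02, 0, 0, 0], [0, 0, 0, -0.03, 0, 0, 0], [0, 0, 0, -0.042, 0, 0, 0], [0, 0, 0, -0.042, 0, 0, 0], [0, 0.004, 0, -0.042, 0, 0, 0], [0, 0.005, 0, -0.042, 0, 0, 0], [0, 0.005, 0, -0.042, 0, 0, 0]]

```text
time: 14.55
ee_pos: [0.5504, 0.0248, 0.1638]
eef_rot: [0.004, -0.025, 1.0, -0.0]
ft_force: [0.1, -0.0, 14.9]
finger_gap: 0.228
grip_force: 40.0
```

Run:
```python
from h import *
st()
w=vision.snapshot('wrist')[:,:,::-1];cv2.imwrite('pics/w7.png',w)
i=vision.snapshot('side')[:,:,::-1]
A=cv2.resize(i[150:250,270:390],(480,400),interpolation=cv2.INTER_CUBIC)
B=cv2.resize(w[110:235,270:370],(320,400),interpolation=cv2.INTER_CUBIC)
cv2.imwrite('pics/w7b.png',np.hstack([A,B]))
```

```text
t 14.55 p [0.5504 0.0248 0.1638] yaw(ty) 1.6211 tz [ 7.6e-03 -5.0e-04 -1.0e+00] F [ 0.1 -0.  14.9] T [ 0.22 -0.06  0.06] gap 0.228 grip 40.0 q [-0.1   0.09  1.79  0.    1.26 -1.72]
```

View pics/w7b.png

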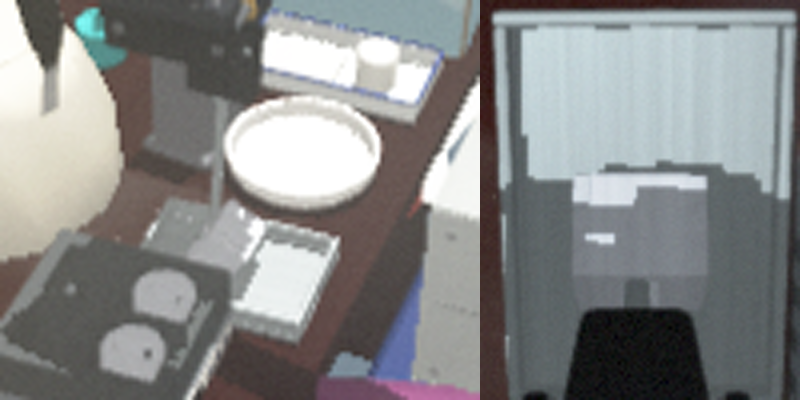

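>>> move_arm:
  increments:
    - [[0, -0.003, 0, 0.005, 0, 0, 0], [0, -0.006, 0, 0.01, 0, 0, 0], [0, -0.008, 0, 0.02, 0, 0, 0], [0, -0.008, 0, 0.03, 0, 0, 0], [0, -0.008, 0, 0.04, 0, 0, 0], [0, -0.008, 0, 0.06, 0, 0, 0], [0, -0.008, 0, 0.08, 0, 0, 0], [0, -0.008, 0, 0.08, 0, 0, 0], [0, -0.008, 0, 0.08, 0, 0, 0]]

```text
time: 15.55
ee_pos: [0.5436, 0.025, 0.2006]
eef_rot: [0.001, -0.025, 1.0, -0.0]
ft_force: [0.5, -0.3, -1.3]
finger_gap: 0.228
grip_force: 40.0
```

Run:
```python
from h import *
st()
w=vision.snapshot('wrist')[:,:,::-1];cv2.imwrite('pics/w8.png',w)
i=vision.snapshot('side')[:,:,::-1];cv2.imwrite('pics/s8.png',i)
A=cv2.resize(i[165:245,290:370],(400,400),interpolation=cv2.INTER_CUBIC)
B=cv2.resize(w[130:230,270:370],(400,400),interpolation=cv2.INTER_CUBIC)
cv2.imwrite('pics/w8b.png',np.hstack([A,B]))
```

```text
t 15.55 p [0.5436 0.025  0.2006] yaw(ty) 1.621 tz [ 1.1e-03 -1.0e-04 -1.0e+00] F [ 0.5 -0.3 -1.3] T [ 0.11 -0.02  0.04] gap 0.228 grip 40.0 q [-0.1   0.04  1.76  0.    1.33 -1.72]
```

View pics/w8b.png

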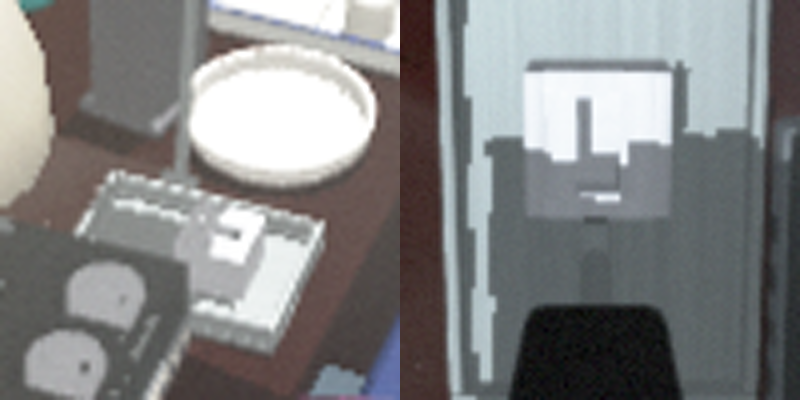

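The square insert has settled upright on the tray floor (top face 525–672 × 65–215 in the right crop) and the lug is free.

Run:
```python
from h import *
c=cam('wrist')
for n,p in [('c',(598,141)),('TL',(525,70)),('BR',(672,215)),('BL',(527,215)),('TR',(672,72))]:
    print(n,atz(c,270+(p[0]-400)/4,130+p[1]/4,.034).round(4))
s=monitor.state();p=s['ee_pos'];z=p[2]-.1414
print([np.round(proj(c,(p[0]-.0007-.010,p[1]-.0007+d,zz)),1) for zz in (z,z+.005) for d in(-.003,.003)])
w=cv2.cvtColor(cv2.imread('pics/w8.png'),cv2.COLOR_BGR2GRAY)
print(w[178:200,308:332:1])
a=cv2.imread('pics/side0.png');b=cv2.imread('pics/s8.png')
for n,(x0,y0,x1,y1) in dict(dish=(322,170,370,206),tray=(333,200,360,235)).items():
    r=cv2.matchTemplate(b[y0-12:y1+12,x0-12:x1+12],a[y0:y1,x0:x1],cv2.TM_CCOEFF_NORMED);m=cv2.minMaxLoc(r);print(n,m[1],m[3])
```

```text
c [0.5241 0.0242 0.034 ]
TL [0.5069 0.0048 0.034 ]
BR [0.5426 0.0445 0.034 ]
BL [0.5445 0.0067 0.034 ]
TR [0.5056 0.042  0.034 ]
[array([316.1, 177.8]), array([322.4, 178.1]), array([316.1, 178.9]), array([322.4, 179.2])]
[[131 133 138 133 135 131 134 171 177 174 176 189 190 190 189 188 185 137
  129 133 131 136 134 132]
 [131 130 133 136 134 134 137 147 148 151 173 236 239 233 232 232 232 150
  132 133 134 134 135 130]
 [135 135 133 130 135 135 135 130 130 132 141 178 181 178 174 176 173 141
  138 137 135 134 134 132]
 [135 133 133 132 135 133 133 133 130 132 133 136 137 136 137 135 136 133
  134 137 139 137 134 131]
 [136 131 134 132 136 134 134 130 130 128 133 134 132 134 134 130 135 135
  135 135 137 135 133 135]
 [131 132 132 133 136 133 131 129 126 128 130 129 127 130 129 132 131 134
  134 136 133 136 133 127]
 [119 119 117 121 119 119 119 115  90  89  89  90  91  96 117 116 120 120
  123 124 120 122 119 120]
 [104 105 104 102 103 100 102 101  81  78  79  80  78  85  98 103 104 102
  107 104 106 104 103 105]
 [101 100 101 102 101  97  98  96  97  99  99  96  97  97  93 100  94 
[... 710 characters left out ...]

   99  98 103  99  99 100]
 [ 97 100  99  99  98  94  98  94  86  87  88  87  88  86  93  97  97 100
   99  99  99  99  98  98]
 [ 94  98 100 101 101  99  91  90  86  88  90  90  89  86  90  98  93  97
   99  99  97  96  99  99]
 [ 97 100  99  98 100  99  96  86  88  85  84  88  86  86  87  95  94 100
   98  99  97  99  98 101]
 [ 96  96  99 102  99  98  95  88  85  86  87  88  91  85  88  99  95  98
   99 100  98 100  97  98]
 [ 96  96  99 100  98  99  98  88  84  86  87  90  87  88  91  97  96  96
  101  99  99  96  99  98]
 [ 96  97  96  97  99  98  98  87  88  87  91  87  89  90  87  96  97  98
  102 100  99 100 100 100]]
dish 0.9832789301872253 (12, 12)
tray 0.9173869490623474 (12, 12)
```

Lug end shows rod tilted ~0.034 rad in the grip (from the press); compensate with tool tilt. Dish and tray unmoved. Go over the first round insert.

>>> move_arm:
  increments:
    - [[0, 0, 0, 0.06, 0, 0.0054, 0], [0, 0, 0, 0.07, 0, 0.0054, 0], [0, 0.01, 0.06, 0.07, 0.0002, 0.0054, -0.015], [0, 0.017, 0.12, 0.07, 0.0003, 0.0054, -0.03], [0, 0.017, 0.169, 0.07, 0.0004, 0.0054, -0.0417], [0, 0.017, 0.169, 0.05, 0.0004, 0.0054, -0.0417], [0, 0.017, 0.169, 0.03, 0.0004, 0.0054, -0.0417], [0, 0.017, 0.169, 0.03, 0.0004, 0.0054, -0.0417], [0, 0.017, 0.169, 0.03, 0.0004, 0.0054, -0.0417], [0, 0.017, 0.169, 0.03, 0.0004, 0.0054, -0.0417]]

```text
time: 16.65
ee_pos: [0.552, 0.1087, 0.2152]
eef_rot: [-0.017, 0.106, 0.994, 0.002]
ft_force: [0.6, -0.6, -2.3]
finger_gap: 0.226
grip_force: 40.0
```

Run:
```python
from h import *
s=st();c=cam('wrist');w=vision.snapshot('wrist')[:,:,::-1];cv2.imwrite('pics/w9.png',w)
g=cv2.cvtColor(np.ascontiguousarray(w),cv2.COLOR_BGR2GRAY)
p=s['ee_pos'];tip=p+[0,0,-.1414]
L=s['eef_rot']
a=1.359-np.pi/2;u=np.array([np.cos(a),np.sin(a),0]);v=np.array([-u[1],u[0],0])
for zz in(0,.005):print('pred lug near end',[np.round(proj(c,tip-u*.010+v*d+[0,0,zz]),1) for d in(-.003,.003)])
print('slot corners pred',[np.round(proj(c,np.array([.5521,.1086,.055])+u*i+v*j),1) for i in(-.0125,.0125) for j in(-.0055,.0055)])
U,V=proj(c,tip);print(U,V);U,V=int(U),int(V)
for r in g[V-24:V+8,U-14:U+15]:print(' '.join('%3d'%x for x in r))
```

```text
t 16.65 p [0.552  0.1087 0.2152] yaw(ty) 1.3582 tz [-0.0328  0.0068 -0.9994] F [ 0.6 -0.6 -2.3] T [ 0.1  -0.09  0.02] gap 0.226 grip 40.0 q [ 0.05  0.1   1.67  0.01  1.4  -1.31]
pred lug near end [array([316.2, 183.2]), array([322.4, 183.2])]
pred lug near end [array([316.1, 184.2]), array([322.5, 184.1])]
slot corners pred [array([313.8, 177.4]), array([324.5, 177.4]), array([313.9, 201.1]), array([324.4, 201.1])]
319.28420646285133 193.2511581934541
 69  64  65  68  64  65  67  68  67  67  73  87  97 100 121 128 130 131 136 131 126 127 112 105  76  68  64  66  64
 66  66  67  66  68  73  71  78  95 101 124 127 131 129 138 139 141 136 137 135 137 134 132 131 109  74  66  65  64
 65  66  68  80  86  95 113 125 128 132 136 138 143 145 150 153 148 146 140 138 141 138 138 133 129 107  75  60  67
 62  65  90 121 125 131 137 139 145 149 149 156 155 156 158 163 159 157 158 162 186 164 142 139 136 129 107  74  69
 70  90 123 133 137 147 151 158 163 160 160 164 159 158 162 162 160 162 167 191 247 244 169 148 144 136 124  98  71
 91 121 126 137 150 160 159 161 163 165 164 163 162 160 159 162 
[... 2367 characters left out ...]
 156
158 159 158 158 157 162 160 164 160 157 127 107 105 104 109 108 106 124 154 141 155 160 161 160 164 161 161 160 159
158 160 159 158 157 160 161 165 162 155 123 106 104 106 107 108 108 122 158 143 156 158 161 162 162 164 162 161 159
159 156 158 156 158 162 161 162 159 154 119 105 104 108 105 108 107 123 153 141 158 159 160 163 163 158 162 161 158
158 158 158 157 158 161 160 163 158 153 118 103 105 107 108 106 107 118 145 125 156 158 161 163 165 165 160 155 159
157 156 158 156 158 161 162 163 161 146 113 106 104 106 108 106 107 113 135 126 153 161 161 162 163 161 162 161 157
151 158 159 162 158 161 162 161 158 141 107 104 108 106 106 106 104 112 133 126 156 160 160 161 160 159 162 160 160
```

>>> move_arm:
  increments:
    - [[0, 0, 0, -0.01, 0, 0, 0], [0, 0, 0, -0.025, 0, 0, 0], [0, 0, 0, -0.04, 0, 0, 0], [0, 0, 0, -0.055, 0, 0, 0], [0, 0, 0, -0.067, 0, 0, 0], [0, 0, 0, -0.067, 0, 0, 0], [0, 0, 0, -0.067, 0, 0, 0]]

```text
time: 17.4
ee_pos: [0.5517, 0.1095, 0.1813]
eef_rot: [-0.017, 0.106, 0.994, 0.002]
ft_force: [0.4, -0.1, -1.6]
finger_gap: 0.229
grip_force: 40.0
```

```bash
python3 -c "
from h import *
st()"
```

```text
t 17.4 p [0.5517 0.1095 0.1813] yaw(ty) 1.3591 tz [-0.0337  0.0069 -0.9994] F [ 0.4 -0.1 -1.6] T [ 0.07 -0.06 -0.06] gap 0.229 grip 40.0 q [ 0.05  0.13  1.71  0.01  1.34 -1.31]
```

>>> move_arm:
  increments:
    - [[0, 0, 0, 0, 0, 0, -0.02], [0, 0, 0, 0, 0, 0, -0.04], [0, 0, 0, 0, 0, 0, -0.06], [0, 0, 0, 0, 0, 0, -0.08], [0, 0, 0, 0, 0, 0, -0.1], [0, 0, 0, 0, 0, 0, -0.12], [0, 0, 0, 0, 0, 0, -0.14], [0, 0, 0, 0, 0, 0, -0.16], [0, 0, 0, 0, 0, 0, -0.18], [0, 0, 0, 0, 0, 0, -0.2], [0, 0, 0, 0, 0, 0, -0.22], [0, 0, 0, 0, 0, 0, -0.24], [0, 0, 0, 0, 0, 0, -0.25], [0, 0, 0, 0, 0, 0, -0.25], [0, 0, 0, 0, 0, 0, -0.25]]

```text
time: 18.9
ee_pos: [0.5521, 0.1095, 0.182]
eef_rot: [-0.011, 0.777, 0.629, 0.013]
ft_force: [-0.5, -0.2, -1.6]
finger_gap: 0.23
grip_force: 40.0
```

```bash
python3 -c "
from h import *
st()"
```

```text
t 18.9 p [0.5521 0.1095 0.182 ] yaw(ty) -0.2098 tz [ 0.0076  0.0332 -0.9994] F [-0.5 -0.2 -1.6] T [-0.02  0.03 -0.04] gap 0.23 grip 40.0 q [0.04 0.09 1.75 0.03 1.29 0.24]
```

>>> move_arm:
  increments:
    - [[0, 0, 0, 0.008, 0, 0, 0], [0, 0, 0, 0.016, 0, 0, 0], [0, 0, 0, 0.025, 0, 0, 0], [0, 0, 0, 0.035, 0, 0, 0], [0, 0, 0, 0.045, 0, 0, 0], [0, 0, 0, 0.06, 0, 0, 0], [0, 0, 0, 0.08, 0, 0, 0], [0, 0, 0, 0.1, 0, 0, 0], [0, 0, 0, 0.12, 0, 0, 0], [0, 0, 0, 0.13, 0, 0, 0], [0, 0, 0, 0.13, 0, 0, 0], [0, 0, 0, 0.13, 0, 0, 0]]

```text
time: 20.1
ee_pos: [0.5517, 0.1095, 0.2464]
eef_rot: [-0.011, 0.778, 0.628, 0.013]
ft_force: [-0.2, -0.3, -2.6]
finger_gap: 0.224
grip_force: 40.0
```

Run:
```python
from h import *
s=st();i=vision.snapshot('side')[:,:,::-1];cv2.imwrite('pics/s9.png',i)
a=cv2.imread('pics/side0.png')
for n,(x0,y0,x1,y1) in dict(dish=(322,170,370,206)).items():
    r=cv2.matchTemplate(i[y0-14:y1+14,x0-14:x1+14],a[y0:y1,x0:x1],cv2.TM_CCOEFF_NORMED);m=cv2.minMaxLoc(r);print(n,m[1],m[3])
c=cam('wrist');w=vision.snapshot('wrist')[:,:,::-1];cv2.imwrite('pics/w10.png',w)
# insert top outline: predicted centre & bright contour
top=s['ee_pos'][2]-.1414+.010;t=s['ee_pos']+[0,0,0]
U,V=proj(c,(t[0],t[1],top));print('pred top ctr',U,V,'r',322*.019/(c['cam_to_world'][2,3]-top))
g=cv2.cvtColor(np.ascontiguousarray(w),cv2.COLOR_BGR2GRAY);U,V=int(U),int(V)
for r in g[V-40:V+20:3,U-45:U+46:3]:print(' '.join('%3d'%x for x in r))
```

```text
t 20.1 p [0.5517 0.1095 0.2464] yaw(ty) -0.2117 tz [ 0.0066  0.0332 -0.9994] F [-0.2 -0.3 -2.6] T [-0.04 -0.01  0.02] gap 0.224 grip 40.0 q [0.04 0.05 1.67 0.03 1.41 0.24]
dish 0.996645450592041 (14, 14)
pred top ctr 318.09308580972316 195.41117952942534 r 20.62281755225345
 51  51  51  68  65  68  59  66  77 135 166 165 168 165  79  58  63  61  68  66  71  68  66  74  71  69  69  67  74 130 131
 48  50  47  65  65  70  65  58  65  65  64  62  63  62  65  66  67  67  67  64  70  69  68  71 115 115  84 118 126 133 133
 46  48  39  59  67  69  68  55  61  62  64  66  66  65  65  69  70  68  68  64  73  68  65  81 129 129 129 132 130 133 131
 48  45  44  51  81  65  70  69  68  68  66  65  63  62  70  64  63  69  63  65  66  67  66  73 131 131 131 134 127 134 133
 45  51  47  44 119 117 124  78 121 132  74  68  64  69  68  68  67  70  66  62  66  71 113 114 128 131 130 131 129 131 131
 50  50  49  45  90 131 134 133 115 119 125  65  71  66  71  71  70  68  66  67  68  83 129 125 125 131 128 130 130 133 131
 46  45  49  52  56 127 130 134  57  84 129  75  77 118 132 141 141 127  90  66  
[... 954 characters left out ...]
 203 124 122 121 108 112 165 168 167 255 255 255 102 132 126 133 132 133 130 129
 49  47  49  45  50  47  47  86 132 255 255 183  82  73 117 109 105 166 166 163 255 255 225 130 133 128 134 127 130 127 137
 44  44  45  47  48  47  49  63 131 241 255 254 255 255 167 111 113 255 255 255 254 255 144 128 131 130 139 185 224 232 235
 46  50  42  48  43  48  48  56 125 166 254 211 196 209  79  55  60 198 206 190 252 255 138 154 227 235 240 240 238 238 217
 47  46  48  48  49  52  51  54  98 125  27  27  24  28  28  29  29  27  28  29  29 200 242 242 241 241 241 239 239 240 170
 44  47  48  44  34  29  37  67 109 101  26  30  25  21  30  23  29  25  31  31  22  96 242 240 241 242 242 243 242 240 224
```

>>> move_arm:
  increments:
    - [[0, -0.002, -0.02, 0, 0, 0, 0], [0, -0.004, -0.07, 0, 0, 0, 0], [0, -0.006, -0.13, 0, 0, 0, 0], [0, -0.009, -0.2, 0, 0, 0, 0], [0, -0.012, -0.27, 0, 0, 0, 0], [0, -0.015, -0.34, 0, 0, 0, 0], [0, -0.018, -0.4, 0, 0, 0, 0], [0, -0.0194, -0.44, 0, 0, 0, 0], [0, -0.0194, -0.464, 0, 0, 0, 0], [0, -0.0194, -0.464, 0, 0, 0, 0], [0, -0.0194, -0.464, -0.03, 0, 0, 0], [0, -0.0194, -0.464, -0.07, 0, 0, 0], [0, -0.0194, -0.464, -0.11, 0, 0, 0], [0, -0.0194, -0.464, -0.13, 0, 0, 0], [0, -0.0194, -0.464, -0.14, 0, 0, 0], [0, -0.0194, -0.464, -0.15, 0, 0, 0], [0, -0.0194, -0.464, -0.16, 0, 0, 0], [0, -0.0194, -0.464, -0.17, 0, 0, 0], [0, -0.0194, -0.464, -0.17, 0, 0, 0], [0, -0.0194, -0.464, -0.17, 0, 0, 0]]

```text
time: 22.2
ee_pos: [0.5424, -0.1227, 0.162]
eef_rot: [-0.01, 0.778, 0.628, 0.013]
ft_force: [-0.1, 0.2, -0.8]
finger_gap: 0.226
grip_force: 40.0
```

Run:
```python
from h import *
s=st()
c=cam('wrist');w=vision.snapshot('wrist')[:,:,::-1];cv2.imwrite('pics/w11.png',w)
U,V=proj(c,(s['ee_pos'][0],s['ee_pos'][1],.034));print('pred top ctr',U,V)
g=cv2.cvtColor(np.ascontiguousarray(w),cv2.COLOR_BGR2GRAY);U,V=int(U),int(V)
for r in g[V-30:V+24:3,U-36:U+37:3]:print(' '.join('%3d'%x for x in r))
```

```text
t 22.2 p [ 0.5424 -0.1227  0.162 ] yaw(ty) -0.2119 tz [ 0.0077  0.033  -0.9994] F [-0.1  0.2 -0.8] T [-0.05  0.01 -0.02] gap 0.226 grip 40.0 q [-0.39  0.11  1.77  0.04  1.27 -0.18]
pred top ctr 317.72257995797395 196.2368095711859
173 173 174 174 173 176 173 175 174 176 175 173 175 173 176 174 174 173 175 175 174 177 175 175 177
172 174 173 175 174 172 170 172 175 175 174 172 173 175 176 175 174 176 172 176 170 172 174 175 172
172 173 172 174 173 170 176 172 174 174 169 142 135 135 144 164 170 171 253 172 172 176 174 170 173
196 173 175 175 175 171 173 172 171 135 129 129 129 134 131 128 131 171 174 172 174 176 174 174 173
222 221 215 196 225 254 200 175 137 140 148 154 148 155 154 148 141 132 173 177 254 254 201 227 253
255 255 255 255 255 255 255 157 138 149 150 151 151 153 152 152 155 149 133 220 255 255 255 255 255
255 255 255 255 255 255 255 143 153 159 158 156 154 154 154 154 155 183 248 200 255 255 255 255 255
255 255 255 255 255 255 255 153 152 217 187 155 156 154 153 154 186 255 255 254 255 255 255 255 255
255 255 255 255 255 255 254 179 162 254 254 219 142 141 200 253 252 2
[... 230 characters left out ...]

255 255 255 255 255 255 254 254 253  56  55 141  98 101 148 154 152 211 255 255 255 255 255 245 225
254 255 255 255 255 255 255 255 250 242 244 239 100  99 237 242 222 234 254 255 255 255 248 235 159
244 254 255 255 255 255 255 255 255 254 255 249  96  98 252 255 254 254 255 255 255 245 235 155 158
199 241 252 255 255 255 255 185  36  26  21  22  21  22  28  23  22  30 223 254 243 201 152 152 250
151 190 238 245 254 255 255  28  22  22  25  25  21  25  19  29  22  25  46 235 186 155 156 251 254
164 155 157 186 228 243 245  23  18  23  26  22  27  23  24  23  27  21  23 161 151 157 254 253  63
255 221 154 153 153 170 159  20  25  25  18  22  22  26  26  22  20  26  17 126 199 255 241  54  39
```

>>> move_arm:
  increments:
    - [[0, 0.001, 0, 0, 0, 0, 0.02], [0, 0.001, 0, 0, 0, 0, 0.04], [0, 0.001, 0, 0, 0, 0, 0.06], [0, 0.001, 0, 0, 0, 0, 0.08], [0, 0.001, 0, 0, 0, 0, 0.1], [0, 0.001, 0, 0, 0, 0, 0.12], [0, 0.001, 0, 0, 0, 0, 0.14], [0, 0.001, 0, 0, 0, 0, 0.16], [0, 0.001, 0, 0, 0, 0, 0.18], [0, 0.001, 0, 0, 0, 0, 0.2], [0, 0.001, 0, 0, 0, 0, 0.22], [0, 0.001, 0, 0, 0, 0, 0.24], [0, 0.001, 0, 0, 0, 0, 0.25], [0, 0.001, 0, 0, 0, 0, 0.25], [0, 0.001, 0, 0, 0, 0, 0.25]]

```text
time: 23.75
ee_pos: [0.5428, -0.1226, 0.1619]
eef_rot: [-0.017, 0.107, 0.994, 0.002]
ft_force: [-0.0, -0.0, -2.1]
finger_gap: 0.228
grip_force: 40.0
```

```bash
cat >> h.py <<'E'
def dump(z,du=36,up=30,dn=24,k=3,name=None):
    s=st();c=cam('wrist');w=vision.snapshot('wrist')[:,:,::-1]
    if name:cv2.imwrite('pics/'+name,w)
    U,V=proj(c,(s['ee_pos'][0],s['ee_pos'][1],z));print('pred',U,V)
    g=cv2.cvtColor(np.ascontiguousarray(w),cv2.COLOR_BGR2GRAY);U,V=int(U),int(V)
    for r in g[V-up:V+dn:k,U-du:U+du+1:k]:print(' '.join('%3d'%x for x in r))
E
python3 -c "
from h import *
dump(.034,name='w12.png')"
```

```text
t 23.75 p [ 0.5428 -0.1226  0.1619] yaw(ty) 1.3571 tz [-0.0325  0.0067 -0.9994] F [-0.  -0.  -2.1] T [ 0.15 -0.03 -0.  ] gap 0.228 grip 40.0 q [-0.36  0.14  1.74 -0.01  1.3  -1.72]
pred 319.361216424988 196.35948612033647
 52 188 195 185 193 206 207 208 207 210 215 247 219 213 245 244 207 205 210 209 208 207 211 207 209
 64 203 175 194 200 206 205 205 205 208 207 209 209 209 207 206 205 207 210 210 209 207 207 208 209
129 200 176 196 207 203 207 207 205 206 203 184 170 180 204 208 208 207 208 208 207 208 210 207 208
188 197 180 195 203 205 205 206 204 160 156 156 155 156 155 153 201 206 208 207 206 206 207 207 209
196 187 186 198 205 208 205 201 155 157 166 254 183 181 172 156 150 201 206 207 206 206 205 207 209
204 178 189 201 205 206 205 154 165 184 186 181 181 185 179 180 174 154 205 205 208 205 208 207 206
207 176 191 201 206 206 201 171 182 182 180 141 140 179 179 178 186 175 179 204 207 207 206 206 206
204 180 190 199 207 203 194 182 184 181 182 141 140 164 176 182 182 177 180 206 206 206 208 203 208
199 177 187 199 207 206 182 179 182 184 179 145 144 162 173 183 184 182 182 20
[... 221 characters left out ...]

145 202 180 195 201 205 175 178 181 181 181 118 121 135 161 181 181 180 180 183 208 206 205 203 205
 70 203 179 189 199 204 182 180 176 182 179 117 124 132 158 181 181 180 182 204 205 206 207 205 206
 57 196 182 181 197 203 180 175 172 173 172 112 117 122 155 175 177 180 175 203 203 205 207 206 204
 51 141 201 182 190 194 187  30  32  25  34  32  31  24  29  30  30  66 190 204 201 207 206 205 204
 51  46 204 184 182 196  79  29  24  24  35  24  27  26  29  29  27  28 194 205 206 207 205 205 206
 50  50  98 205 181 185  36  33  32  28  31  29  27  35  29  31  23  28 130 204 205 206 205 204 208
 54  50  38 194 196 175  29  30  30  25  29  32  28  25  27  31  25  26  75 204 203 206 205 202 205
```

>>> move_arm:
  increments:
    - [[0, 0, 0.001, 0.006, 0, 0, 0], [0, 0, 0.001, 0.012, 0, 0, 0], [0, 0, 0.001, 0.018, 0, 0, 0], [0, 0, 0.001, 0.025, 0, 0, 0], [0, 0, 0.001, 0.032, 0, 0, 0], [0, 0, 0.001, 0.04, 0, 0, 0], [0, 0, 0.001, 0.05, 0, 0, 0], [0, 0, 0.001, 0.05, 0, 0, 0]]

```text
time: 24.6
ee_pos: [0.5431, -0.1222, 0.1876]
eef_rot: [-0.016, 0.106, 0.994, 0.001]
ft_force: [1.0, -0.2, -1.5]
finger_gap: 0.225
grip_force: 40.0
```

```bash
python3 -c "
from h import *
dump(.034,name='w13.png')"
```

```text
t 24.6 p [ 0.5431 -0.1222  0.1876] yaw(ty) 1.359 tz [-0.0317  0.0063 -0.9995] F [ 1.  -0.2 -1.5] T [ 0.04 -0.13  0.06] gap 0.225 grip 40.0 q [-0.36  0.11  1.72 -0.01  1.35 -1.72]
pred 319.30608538327994 190.40724971397364
 49  53 190 189 184 198 207 218 211 247 220 255 255 255 255 255 255 231 205 205 205 203 206 204 208
 54  77 202 172 192 201 202 203 205 206 204 204 212 246 242 213 246 210 206 206 203 204 202 206 208
 55 174 196 178 193 201 203 204 204 202 203 204 202 204 202 203 204 201 206 204 204 204 204 203 205
 53 255 177 186 198 201 199 203 203 200 180 160 153 164 178 201 203 203 204 208 202 205 202 208 206
 56 255 174 189 198 201 201 202 197 153 151 158 174 184 154 153 199 203 203 203 201 204 205 203 206
 74 255 170 191 201 202 202 197 153 177 179 180 178 231 180 179 153 198 202 203 203 203 203 201 205
130 255 173 193 203 205 202 158 177 176 175 180 178 181 173 180 179 156 204 205 204 205 201 203 205
135 255 173 192 201 204 200 177 183 181 177 184 183 184 177 183 175 174 201 203 204 201 204 203 202
104 255 173 191 202 203 196 178 178 181 177 129 122 174 178 180 181 179 197 20
[... 221 characters left out ...]

 52 255 181 180 197 201 177 174 176 180 177 131 123 156 171 181 181 178 181 205 201 205 199 200 200
 53 198 198 176 193 200 188 180 175 179 178 117 120 138 169 182 180 177 187 202 201 202 201 201 202
 52  84 203 174 188 197 198 176 175 177 177 113 120 130 174 179 177 180 199 200 201 203 200 203 200
 51  50 190 186 177 193 199 186 176 177 173 118 118 120 172 179 180 187 200 200 202 202 201 200 199
 48  47  76 199 175 184 194 197 180 171 166 112 114 120 168 169 177 204 200 204 201 201 199 200 201
 49  53  51 150 198 179 175  36  31  31  27  30  32  28  33  30  32  68 202 201 201 202 203 202 202
 51  50  50  62 202 180  71  30  29  22  31  28  33  31  28  27  27  29 189 200 203 200 201 200 204
```

Insert 1 stands in the dish (full disc visible, lug out). On to the second round one.

>>> move_arm:
  increments:
    - [[0, 0, 0, 0.05, 0, 0, 0], [0, 0, 0.02, 0.1, 0, 0, 0], [0, 0, 0.1, 0.1, 0, 0, 0.01], [0, 0.005, 0.2, 0.1, 0, 0, 0.02], [0, 0.01, 0.3, 0.1, 0, 0, 0.03], [0, 0.0122, 0.4, 0.1, 0, 0, 0.04], [0, 0.0122, 0.48, 0.1, 0, 0, 0.05], [0, 0.0122, 0.54, 0.1, 0, 0, 0.057], [0, 0.0122, 0.568, 0.09, 0, 0, 0.057], [0, 0.0122, 0.568, 0.07, 0, 0, 0.057], [0, 0.0122, 0.568, 0.055, 0, 0, 0.057], [0, 0.0122, 0.568, 0.055, 0, 0, 0.057], [0, 0.0122, 0.568, 0.055, 0, 0, 0.057], [0, 0.0122, 0.568, 0.055, 0, 0, 0.057]]

```text
time: 26.05
ee_pos: [0.5491, 0.1609, 0.2143]
eef_rot: [-0.017, -0.072, 0.997, -0.001]
ft_force: [0.2, 0.8, -0.9]
finger_gap: 0.224
grip_force: 40.0
```

Run:
```python
from h import *
dump(.055,name='w14.png',up=36,k=2,du=28,dn=14)
c=cam('wrist');s=monitor.state()
a=.146;u=np.array([np.cos(a),np.sin(a),0]);v=np.array([-u[1],u[0],0])
print('slot',[np.round(proj(c,np.array([.5492,.1611,.055])+u*i+v*j),1) for i in(-.0125,.0125) for j in(-.0055,.0055)])
print('lug',[np.round(proj(c,s['ee_pos']-[0,0,.1414]-u*.01+v*j),1) for j in(-.003,.003)])
```

```text
t 26.05 p [0.5491 0.1609 0.2143] yaw(ty) 1.7154 tz [-0.0331 -0.0052 -0.9994] F [ 0.2  0.8 -0.9] T [ 0.11 -0.09  0.02] gap 0.224 grip 40.0 q [ 0.15  0.13  1.65 -0.    1.4  -1.57]
pred 319.45428749497563 189.72725786094546
116 118 134 147 146 161 152 163 173 188 186 186 182 169 201 227 207 232 192 132 110 101 103  90 129 107  68  51  55
 61  61  62  64  63  64  71  74  84  93 102 106 114 126 132 147 157 157 151 159 174 189 189 176 187 204 185  92  93
110 111 105  95  95  84  72  71  65  64  62  61  62  61  61  63  67  66  72  82  91  93 102 111 117 129 140 141 149
119 123 118 122 117 118 119 121 123 116 115 109 107 108 103  93  92  83  73  69  66  64  63  65  63  62  64  67  66
118 122 119 119 120 117 119 120 120 119 121 120 118 119 119 117 118 118 118 117 117 114 111 109 108 103 100  94  83
122 122 122 122 117 122 120 119 118 120 119 119 119 114 117 115 117 119 120 118 117 116 120 119 116 119 116 116 115
124 125 125 123 120 124 123 124 123 121 119 121 119 121 117 116 116 120 119 117 115 118 119 115 116 116 115 114 116
108 124 125 123 116 106 113 118 122 119 119 120 121 122 124 122 123
[... 1469 characters left out ...]
156 157 168 252 254 161 105 105 115 153 155 158 159 158 158 161 146  55  66  60  64  58
 64  64  67  63  57  95 159 156 155 156 163 163 131 102 105 104 147 152 155 160 157 157 158 100  60  62  64  62  62
 64  63  62  63  59  74 153 154 157 154 160 159 129 103 106 107 150 155 157 158 156 154 150  74  59  65  62  63  65
 63  64  63  59  57  66 134 153 154 155 159 155 117 101 108 105 134 149 159 160 159 156 151  58  60  62  62  66  59
 67  62  61  61  54  61  68 132 155 156 157 152 107 104 104 104 131 152 157 155 159 148  78  54  58  64  62  62  67
slot [array([314. , 177.7]), array([324.8, 177.7]), array([314.1, 201.5]), array([324.7, 201.5])]
lug [array([316.4, 183.4]), array([322.6, 183.4])]
```

>>> move_arm:
  increments:
    - [[0, 0.001, 0.001, -0.01, 0, 0, 0], [0, 0.001, 0.001, -0.025, 0, 0, 0], [0, 0.001, 0.001, -0.04, 0, 0, 0], [0, 0.001, 0.001, -0.055, 0, 0, 0], [0, 0.001, 0.001, -0.066, 0, 0, 0], [0, 0.001, 0.001, -0.066, 0, 0, 0], [0, 0.001, 0.001, -0.066, 0, 0, 0]]

```text
time: 26.8
ee_pos: [0.5491, 0.1625, 0.1809]
eef_rot: [-0.017, -0.073, 0.997, -0.001]
ft_force: [-0.7, 1.3, -2.0]
finger_gap: 0.225
grip_force: 40.0
```

```bash
python3 -c "
from h import *
st()"
```

```text
t 26.8 p [0.5491 0.1625 0.1809] yaw(ty) 1.7173 tz [-0.0339 -0.0052 -0.9994] F [-0.7  1.3 -2. ] T [ 0.08 -0.09 -0.  ] gap 0.225 grip 40.0 q [ 0.15  0.16  1.68 -0.    1.34 -1.57]
```

>>> move_arm:
  increments:
    - [[0, 0, -0.001, 0, 0, 0, -0.02], [0, 0, -0.001, 0, 0, 0, -0.04], [0, 0, -0.001, 0, 0, 0, -0.06], [0, 0, -0.001, 0, 0, 0, -0.08], [0, 0, -0.001, 0, 0, 0, -0.1], [0, 0, -0.001, 0, 0, 0, -0.12], [0, 0, -0.001, 0, 0, 0, -0.14], [0, 0, -0.001, 0, 0, 0, -0.16], [0, 0, -0.001, 0, 0, 0, -0.18], [0, 0, -0.001, 0, 0, 0, -0.2], [0, 0, -0.001, 0, 0, 0, -0.22], [0, 0, -0.001, 0, 0, 0, -0.24], [0, 0, -0.001, 0, 0, 0, -0.25], [0, 0, -0.001, 0, 0, 0, -0.25], [0, 0, -0.001, 0, 0, 0, -0.25]]

```text
time: 28.3
ee_pos: [0.5494, 0.162, 0.1815]
eef_rot: [-0.013, 0.653, 0.757, 0.011]
ft_force: [-0.6, -0.1, -1.5]
finger_gap: 0.226
grip_force: 40.0
```

>>> move_arm:
  increments:
    - [[0, 0, 0, 0.008, 0, 0, 0], [0, 0, 0, 0.016, 0, 0, 0], [0, 0, 0, 0.025, 0, 0, 0], [0, 0, 0, 0.035, 0, 0, 0], [0, 0, 0, 0.045, 0, 0, 0], [0, 0, 0, 0.06, 0, 0, 0], [0, 0, 0, 0.08, 0, 0, 0], [0, 0, 0, 0.1, 0, 0, 0], [0, 0, 0, 0.12, 0, 0, 0], [0, 0, 0, 0.13, 0, 0, 0], [0, 0, 0, 0.13, 0, 0, 0], [0, 0, 0, 0.13, 0, 0, 0]]

```text
time: 29.5
ee_pos: [0.5491, 0.162, 0.2459]
eef_rot: [-0.013, 0.653, 0.757, 0.011]
ft_force: [-0.3, -0.1, -3.1]
finger_gap: 0.227
grip_force: 40.0
```

Run:
```python
from h import *
dump(.115,name='w15.png',du=36)
i=vision.snapshot('side')[:,:,::-1];cv2.imwrite('pics/s15.png',i)
a=cv2.imread('pics/side0.png')
for n,(x0,y0,x1,y1) in dict(dish=(322,170,370,206),tray=(333,200,360,235)).items():
    r=cv2.matchTemplate(i[y0-20:y1+20,x0-20:x1+20],a[y0:y1,x0:x1],cv2.TM_CCOEFF_NORMED);m=cv2.minMaxLoc(r);print(n,m[1],m[3])
```

```text
t 29.5 p [0.5491 0.162  0.2459] yaw(ty) 0.1464 tz [-0.0053  0.0335 -0.9994] F [-0.3 -0.1 -3.1] T [ 0.01 -0.07 -0.03] gap 0.227 grip 40.0 q [ 0.13  0.08  1.64  0.03  1.42 -0.02]
pred 318.18888180218073 195.37713575786677
 57  56  50 127  79  89  80 107 120  75  72  72  77  75  77  75  76  79  75  77  78  77  87  90  82
 58  54  57 168 145 153 120  80 145  78  80  78  78  80  78  77  77  74  74  70  88 143 136 133 131
 55  51  56 141 147 149 113  90 145  76  76  80  88  83  80  78  77  78  75  73 148 143 146 147 142
 57  59  56 144 144 151 104  91 149 122 152 157 159 163 153 131  80  77  73  71 134 141 144 146 143
 58  63  61 148 147 150  97 141 152 160 160 174 187 178 163 158 149  78  71  91 148 141 144 147 145
 59  58  63 151 147 153  87 147 161 189 191 188 188 193 192 189 171 147  73  99 148 137 143 145 142
 59  59  64 153 145 153  80 162 187 190 189 191 190 190 191 190 193 169 109 137 144 133 146 141 145
 57  62  71 147 145 153 110 190 193 191 190 192 190 193 191 188 191 184 164 143 142 130 144 143 149
 52  60  66 149 146 151 173 187 187 186 186 187 187 187 186 186 187 185 184 148 
[... 284 characters left out ...]
193 255 255 240 142  80  77  77  79
 57  57 106 145 151 145 255 255 146 120 125 129 124 124 182 181 180 255 255 178 140  71  68  67  68
 51  59 150 148 150 150 255 255 255 255 255 189 126 132 255 255 255 255 255 146 139  72  68  72  67
 61  64 182 146 152 153 221 219  79  72  74  39  34  38  70  76  71 188 254 146 142 147 139 138 130
 60  70 150 148 152 126  88  33  34  29  29  27  34  29  31  31  29  26 100 145 144 151 146 144 144
 62  74 182 149 152 111  55  33  32  32  33  28  26  26  31  32  30  29  48 146 132 139 134 134 144
 61  75 157 147 151 105  37  30  30  34  30  28  28  33  31  29  26  23  32 143 131 150 143 142 143
dish 0.9600796699523926 (20, 20)
tray 0.907575786113739 (20, 20)
```

>>> move_arm:
  increments:
    - [[0, -0.001, -0.02, 0, 0, 0, 0], [0, -0.003, -0.07, 0, 0, 0, 0], [0, -0.005, -0.13, 0, 0, 0, 0], [0, -0.007, -0.2, 0, 0, 0, 0], [0, -0.009, -0.27, 0, 0, 0, 0], [0, -0.011, -0.34, 0, 0, 0, 0], [0, -0.013, -0.41, 0, 0, 0, 0], [0, -0.014, -0.46, 0, 0, 0, 0], [0, -0.014, -0.483, 0, 0, 0, 0], [0, -0.014, -0.483, 0, 0, 0, 0], [0, -0.014, -0.483, -0.02, 0, 0, 0], [0, -0.014, -0.483, -0.05, 0, 0, 0], [0, -0.014, -0.483, -0.07, 0, 0, 0], [0, -0.014, -0.483, -0.07, 0, 0, 0]]

```text
time: 31.0
ee_pos: [0.5404, -0.078, 0.2078]
eef_rot: [-0.015, 0.653, 0.757, 0.01]
ft_force: [-1.1, 0.4, -4.0]
finger_gap: 0.223
grip_force: 40.0
```

```bash
python3 -c "
from h import *
dump(.075,name='w16.png',du=45,up=36)"
```

```text
t 31.0 p [ 0.5404 -0.078   0.2078] yaw(ty) 0.1478 tz [-0.0104  0.0352 -0.9993] F [-1.1  0.4 -4. ] T [0.04 0.01 0.03] gap 0.223 grip 40.0 q [-0.31  0.06  1.74  0.03  1.37 -0.46]
pred 318.8184230505006 195.26151233167803
 22  28  29  27  26  28  21  26  23  90 241 175 178 173 173 173 174 175 177 149  62  35  34  33  38  42  47  56  57  66  66
 28  22  36  26  39  31  22 109 174 171 168 156 155 156 156 158 157 156 151 158 172 175 116  35  39  42  57  62  53  61  66
 27  45  43  44  34  60 173 167 202 239 250 207 171 171 173 171 174 169 165 158 158 148 165 167  77  39  55  60  52  58  63
 41  45  44  44 208 238 227 244 252 255 255 255 174 173 176 174 171 171 171 173 170 160 160 171 253 194  44  53  57  67  69
 40  46  39 237 254 222 248 254 255 255 255 229 170 170 173 169 173 173 171 173 174 173 167 249 227 255 229  46  57  63  67
 46  47 209 254 204 248 255 255 255 255 255 172 147 132 129 129 131 133 149 171 171 173 175 255 252 235 255 234  46  61  68
 44 162 255 192 248 255 255 255 255 255 255 157 132 132 141 149 148 135 126 138 174 173 178 255 255 252 224 255 152  58  66
 54 254 194 2
[... 898 characters left out ...]
 135 118 106 100 101  95 149 145 137 254 254 255 255 255 255 255 255 251 199 254
160 245 255 255 255 255 255 255 255 254 255 254 255 255 139  95 108 255 255 254 255 254 255 255 255 255 255 255 251 198 252
157 242 255 255 255 255 255 255 255 255 180  64  60  58  32  30  25  59  57  52 153 255 255 255 255 255 255 255 249 188 254
153 237 254 255 255 255 255 255 255 255  24  23  23  25  21  23  29  17  21  16  18 237 255 255 255 255 255 255 248 187 255
155 228 252 255 255 255 255 255 255 220  22  25  21  21  21  23  25  22  21  12  26 100 255 255 255 255 255 254 245 181 255
164 169 243 255 255 255 255 255 255 112  25  21  25  22  21  27  24  21  23  23  23  47 255 255 255 255 255 251 224 191 254
```

>>> move_arm:
  increments:
    - [[0, 0, 0, 0, 0, 0, 0], [0, 0, 0, -0.03, 0, 0, 0], [0, 0, 0, -0.05, 0, 0, 0], [0, 0, 0, -0.06, 0, 0, 0], [0, 0, 0, -0.07, 0, 0, 0], [0, 0, 0, -0.08, 0, 0, 0], [0, 0, 0, -0.09, 0, 0, 0], [0, 0, 0, -0.098, 0, 0, 0], [0, 0, 0, -0.098, 0, 0, 0], [0, 0, 0, -0.098, 0, 0, 0]]

```text
time: 32.05
ee_pos: [0.5425, -0.0796, 0.1624]
eef_rot: [-0.013, 0.653, 0.757, 0.011]
ft_force: [-0.2, -0.1, -2.0]
finger_gap: 0.226
grip_force: 40.0
```

```bash
python3 -c "
from h import *
dump(.034,name='w17.png')"
```

```text
t 32.05 p [ 0.5425 -0.0796  0.1624] yaw(ty) 0.1464 tz [-0.0046  0.0334 -0.9994] F [-0.2 -0.1 -2. ] T [-0.06  0.01 -0.08] gap 0.226 grip 40.0 q [-0.31  0.1   1.78  0.03  1.28 -0.46]
pred 318.0759647967136 195.95278917102124
 28  33  91 161 168 163 145 148 150 152 152 152 155 151 151 148 163 170 163  74  31  30  38  38  42
 49 161 165 166 226 230 155 161 164 164 165 166 165 164 158 154 154 151 151 167 155  49  31  30  44
253 161 154 155 162 167 168 165 168 167 168 166 165 166 168 169 164 158 153 146 158 167 136  38  39
199 155 156 166 167 169 169 169 166 149 131 126 125 128 136 155 169 167 166 157 152 146 166 141  41
170 188 192 255 254 254 166 165 130 126 123 129 141 125 124 123 151 166 167 166 186 240 157 164 145
253 255 255 255 255 255 172 132 128 145 148 146 146 149 147 140 127 150 168 254 255 254 249 195 165
255 255 255 255 255 255 202 131 147 148 150 146 146 145 145 145 148 127 164 236 255 255 254 248 178
255 255 255 255 255 255 206 149 148 151 152 150 149 149 150 146 148 142 152 208 255 255 255 252 243
255 255 255 255 255 255 158 146 149 144 147 145 144 146 145 147 148 145 149 2
[... 222 characters left out ...]

255 255 255 255 255 255 254 253 112 111 127 110  95  95 148 143 167 254 255 255 255 255 255 255 255
255 255 255 255 255 255 254 253  58  57 108 103  96  98 148 144 154 254 254 255 255 255 255 255 255
255 255 255 255 255 255 254 254 252 254 255 124  97 101 254 252 247 254 254 255 255 255 255 255 255
255 255 255 255 255 255 254 183  62  59  60  27  24  26  56  58  52 151 254 255 255 255 255 255 255
255 255 255 255 255 255 254  29  21  25  24  18  22  18  15  21  20  15 234 255 255 255 255 255 255
255 255 255 255 255 255 212  21  20  21  25  16  21  22  24  24  24  22  95 255 255 255 255 255 255
255 255 255 255 255 255  76  24  21  19  20  19  24  23  23  21  11  24  39 255 255 255 255 255 255
```

Centred (slot 8–16, rod 12–13). Unthread.

>>> move_arm:
  increments:
    - [[0, 0, 0, 0, 0, 0, 0.02], [0, 0, 0, 0, 0, 0, 0.04], [0, 0, 0, 0, 0, 0, 0.06], [0, 0, 0, 0, 0, 0, 0.08], [0, 0, 0, 0, 0, 0, 0.1], [0, 0, 0, 0, 0, 0, 0.12], [0, 0, 0, 0, 0, 0, 0.14], [0, 0, 0, 0, 0, 0, 0.16], [0, 0, 0, 0, 0, 0, 0.18], [0, 0, 0, 0, 0, 0, 0.2], [0, 0, 0, 0, 0, 0, 0.22], [0, 0, 0, 0, 0, 0, 0.24], [0, 0, 0, 0, 0, 0, 0.25], [0, 0, 0, 0, 0, 0, 0.25], [0, 0, 0, 0, 0, 0, 0.25]]

```text
time: 33.6
ee_pos: [0.5424, -0.0795, 0.1624]
eef_rot: [-0.017, -0.072, 0.997, -0.001]
ft_force: [0.1, -0.0, -1.2]
finger_gap: 0.226
grip_force: 40.0
```

```bash
python3 -c "
from h import *
dump(.034,name='w18.png')"
```

```text
t 33.6 p [ 0.5424 -0.0795  0.1624] yaw(ty) 1.7154 tz [-0.0328 -0.0053 -0.9994] F [ 0.1 -0.  -1.2] T [ 0.15 -0.1   0.03] gap 0.226 grip 40.0 q [-0.28  0.11  1.76 -0.01  1.29 -1.99]
pred 319.54049346850474 196.61466944706868
253 254 254 254 254 254 254 254 253 253 253 253 253 253 253 253 253 253 252 241 183 252  98  51  56
123 202 253 253 254 254 254 254 254 253 253 253 253 253 253 253 253 253 253 246 218 248 231  49  61
126 116 120 165 253 253 253 253 253 252 229 164 140 193 245 253 253 253 253 250 239 197 251  38  62
249 152 118 121 165 208 253 253 187 136 133 141 147 122 121 127 196 252 253 252 243 184 252 102  62
253 248 232 114 152 159 253 184 161 238 246 246 249 248 240 178 117 161 168 205 238 179 249 155  64
215 251 249 126 120 159 228 168 247 252 248 248 191 152 183 210 228 118 160 156 150 137 154 131  40
240 248 251 236 116 154 194 249 252 249 161 146 139 154 133 141 140 132 154 157 150 144 147 141  38
138 138 143 139 118 156 251 253 151 187 137 134 138 126 136 143 138 137 149 158 151 142 139 146  36
136 139 140 139 121 157 136 140 137 140 139 109 107 122 136 139 140 137 143 1
[... 222 characters left out ...]

138 137 141 139 159 143 136 174 136 142 140  92  93 100 134 137 137 137 138 152 147 137 154  74  33
140 139 138 157 153 153 138 135 139 141 141  89  93 100 135 139 141 136 139 151 141 139 158  37  34
137 139 146 157 157 153 141 132 129 135 117  85  89  93 127 132 132 135 151 148 139 145 143  27  26
138 151 157 155 159 157 141  23  20  15  16  23  21  20  19  18  18  51 151 143 139 155  81  31  32
156 156 155 154 159 158  59  20  14  26  10  15  24  19  21  10  24  23 141 138 139 154  35  20  25
156 154 158 153 158 156  31  24  22  25  10  24  21  13  22  19  20  18  91 138 150  80  34  26  22
156 156 156 156 156 152  17  16  17  20  20   7  20  19  20  21  24  18  48 150 145  22  28  23  23
```

>>> move_arm:
  increments:
    - [[0, 0, 0.001, 0.006, 0, 0, 0], [0, 0, 0.001, 0.012, 0, 0, 0], [0, 0, 0.001, 0.018, 0, 0, 0], [0, 0, 0.001, 0.025, 0, 0, 0], [0, 0, 0.001, 0.032, 0, 0, 0], [0, 0, 0.001, 0.04, 0, 0, 0], [0, 0, 0.001, 0.05, 0, 0, 0], [0, 0, 0.001, 0.05, 0, 0, 0]]

```text
time: 34.45
ee_pos: [0.5428, -0.0792, 0.1881]
eef_rot: [-0.016, -0.073, 0.997, -0.002]
ft_force: [0.2, 0.2, -2.2]
finger_gap: 0.229
grip_force: 40.0
```

```bash
python3 -c "
from h import *
dump(.034,name='w19.png')"
```

```text
t 34.45 p [ 0.5428 -0.0792  0.1881] yaw(ty) 1.7172 tz [-0.0319 -0.0057 -0.9995] F [ 0.2  0.2 -2.2] T [ 0.15 -0.09 -0.  ] gap 0.229 grip 40.0 q [-0.28  0.09  1.74 -0.01  1.34 -1.99]
pred 319.5352282582303 190.6528928125931
255 255 255 255 255 255 255 255 255 255 255 255 255 255 255 255 255 254 250 199 254  78  55  61  67
234 253 255 255 255 255 255 255 255 255 255 255 255 255 255 255 255 255 253 238 252 224  54  64  68
143 132 176 227 255 255 255 255 255 255 255 255 254 255 255 255 255 255 254 250 211 254  48  67  75
253 219 129 131 180 255 255 255 255 217 168 150 135 143 198 254 254 255 255 252 208 254 109  67  77
254 254 249 132 138 177 254 255 193 176 226 249 253 238 158 135 173 254 255 253 237 253 180  66  74
254 254 253 247 125 172 233 182 248 253 254 253 254 254 253 252 141 174 241 254 240 244 248  50  72
254 253 254 254 140 160 175 251 253 254 208 234 254 254 216 208 251 140 179 175 163 174 202  47  53
252 154 192 252 246 171 243 255 253 254 176 245 253 220 159 155 150 154 173 170 165 150 165  43  43
219 152 157 154 153 169 199 219 253 255 159 122 117 150 153 157 154 155 173 17
[... 221 characters left out ...]

151 154 149 152 172 169 153 151 151 198 172 110 104 134 150 154 151 153 170 167 150 167 122  34  36
151 153 151 158 174 174 153 151 152 154 154 103 103 110 152 154 153 152 170 162 151 170  53  34  38
152 153 154 170 173 172 160 147 151 156 134 100 103 106 150 153 152 156 167 157 152 163  27  29  38
171 253 171 170 174 174 172 162 154 152 145  96 103 105 147 150 155 171 166 150 168  96  33  36  39
254 254 171 174 173 173 174 171 154 141 143  94  99 104 142 144 165 167 156 152 172  39  31  34  35
254 254 175 172 172 173 161  28  28  25  24  27  24  28  22  27  23  58 153 170  92  32  33  36  34
254 254 190 174 174 171  66  28  22  29  23  21  22  23  13  24  26  22 152 161  31  32  30  33  36
```

Both round inserts stand in the dish. Take the rod to the stand.

>>> move_arm:
  increments:
    - [[0, 0, 0, 0.08, 0, 0, 0], [0, 0, 0, 0.16, 0, 0, -0.01], [0, 0, 0, 0.224, 0, 0, -0.03], [0, 0, 0, 0.224, 0, 0, -0.05], [0, 0.03, -0.01, 0.224, 0, 0, -0.07], [0, 0.06, -0.02, 0.224, 0, 0, -0.09], [0, 0.09, -0.03, 0.224, 0, 0, -0.11], [0, 0.12, -0.04, 0.224, 0, 0, -0.13], [0, 0.15, -0.05, 0.224, 0, 0, -0.15], [0, 0.166, -0.057, 0.224, 0, 0, -0.17], [0, 0.166, -0.057, 0.224, 0, 0, -0.19], [0, 0.166, -0.057, 0.224, 0, 0, -0.21], [0, 0.166, -0.057, 0.224, 0, 0, -0.23], [0, 0.166, -0.057, 0.224, 0, 0, -0.25], [0, 0.166, -0.057, 0.224, 0, 0, -0.27], [0, 0.166, -0.057, 0.224, 0, 0, -0.29], [0, 0.166, -0.057, 0.224, 0, 0, -0.2925], [0, 0.166, -0.057, 0.224, 0, 0, -0.2925], [0, 0.166, -0.057, 0.224, 0, 0, -0.2925]]

```text
time: 36.4
ee_pos: [0.6251, -0.1075, 0.2989]
eef_rot: [-0.011, 0.748, 0.664, 0.013]
ft_force: [-0.2, 0.1, -1.0]
finger_gap: 0.228
grip_force: 40.0
```

Run:
```python
from h import *
dump(.135,name='w20.png',du=45,up=36,dn=24)
c=cam('wrist');s=monitor.state();a=np.pi/2-.121;u=np.array([np.cos(a),np.sin(a),0]);v=np.array([-u[1],u[0],0])
q=np.array([.6257,-.1075,.135])
print('hole',[np.round(proj(c,q+u*i+v*j),1) for i in(-.0155,.0155) for j in(-.0095,.0095)])
print('top',[np.round(proj(c,q+u*i+v*j),1) for i in(-.028,.028) for j in(-.023,.023)])
t=s['ee_pos']-[0,0,.1414]
print('lug near',[np.round(proj(c,t+u*.01+v*j),1) for j in(-.003,.003)],'tip',t)
```

```text
t 36.4 p [ 0.6251 -0.1075  0.2989] yaw(ty) -0.1182 tz [ 0.0035  0.0338 -0.9994] F [-0.2  0.1 -1. ] T [-0.    0.02  0.02] gap 0.228 grip 40.0 q [-0.31  0.21  1.4   0.03  1.54 -0.2 ]
pred 317.944803461058 188.4266638832376
213 255 255 255 253 254 161  28  48 159  76  75  72  66  72  70  73  72  72  68  71  76  51  47  52  51  54  55  61  68  70
221 255 255 255 255 251 255  67  42  77  72  72  71  70  71  70  72  71  71  74  72  72  53  52  50  52  51  54  62  65  67
255 255 255 255 255 255 249 251  37  72  73  69  73  69  71  66  72  70  74  70  71  74  67  48  47  50  56  55  56  59  67
255 255 255 255 255 255 251 255  94  80  79  79  80  81  79  79  78  82  79  75  76  80  81  50  49  50  54  55  58  57  64
255 255 255 255 255 255 255 232 109  88  91  85  86  86  87  87  88  85  88  86  85  85  84  46  47  48  53  49  57  56  61
255 255 255 255 255 255 255 247 106  84  87  85  85  84  84  86  87  86  84  84  85  83  87  46  45  47  47  47  53  55  60
255 255 255 255 255 255 255 250  94  87  87  86  85  86  87  83  86  81  83  84  86 116 165  49  40  46  43  53  53  54  56
192 255 255
[... 1191 characters left out ...]
3 177  42  39  44  46  46  47  46  45
254 246 199 162 253 207  43  43 177 186 183 182 178 174 165 102 104 167 177 182 183 185 173  43  43  44  45  43  43  43  46
216 160 183 254 148  41  44  43 176 185 182 121  93  96  82  55  54  84  94  94 111 180 173  43  42  44  37  48  43  43  46
192 254 254  71  44  44  44  43 178 183  62  18  15  19  21  27  23  26  24  17  19  76 172  42  45  48  41  39  41  49  42
hole [array([327.4, 202.8]), array([309.4, 202.8]), array([327.7, 173.6]), array([309.3, 173.6])]
top [array([340. , 214.2]), array([296.7, 214.1]), array([341. , 161.5]), array([296. , 161.4])]
lug near [array([321., 183.]), array([314.8, 183. ])] tip [ 0.62516791 -0.10748845  0.15750125]
```

Hole and lug line up within ~1.5 mm (lug slightly -y). Correct and lower part way.

>>> move_arm:
  increments:
    - [[0, -0.001, 0.003, 0, 0, 0, -0.0004], [0, -0.001, 0.003, -0.02, 0, 0, -0.0004], [0, -0.001, 0.003, -0.04, 0, 0, -0.0004], [0, -0.001, 0.003, -0.06, 0, 0, -0.0004], [0, -0.001, 0.003, -0.08, 0, 0, -0.0004], [0, -0.001, 0.003, -0.1, 0, 0, -0.0004], [0, -0.001, 0.003, -0.1, 0, 0, -0.0004]]

```text
time: 37.15
ee_pos: [0.6236, -0.1057, 0.2464]
eef_rot: [-0.013, 0.749, 0.662, 0.012]
ft_force: [-0.1, 0.6, -3.0]
finger_gap: 0.226
grip_force: 40.0
```

```bash
python3 -c "
from h import *
st()"
```

```text
t 37.15 p [ 0.6236 -0.1057  0.2464] yaw(ty) -0.1232 tz [ 2.000e-04  3.480e-02 -9.994e-01] F [-0.1  0.6 -3. ] T [-0.06  0.   -0.03] gap 0.226 grip 40.0 q [-0.31  0.23  1.47  0.03  1.45 -0.19]
```

>>> move_arm:
  increments:
    - [[0, 0, 0, -0.03, 0, 0, 0], [0, 0, 0, -0.06, 0, 0, 0], [0, 0, 0, -0.09, 0, 0, 0], [0, 0, 0, -0.12, 0, 0, 0], [0, 0, 0, -0.15, 0, 0, 0], [0, 0, 0, -0.17, 0, 0, 0], [0, 0, 0, -0.18, 0, 0, 0], [0, 0, 0, -0.188, 0, 0, 0], [0, 0, 0, -0.192, 0, 0, 0], [0, 0, 0, -0.194, 0, 0, 0], [0, 0, 0, -0.194, 0, 0, 0], [0, 0, 0, -0.194, 0, 0, 0]]

```text
time: 38.35
ee_pos: [0.625, -0.1061, 0.1526]
eef_rot: [-0.011, 0.749, 0.662, 0.013]
ft_force: [0.4, 0.2, -2.5]
finger_gap: 0.229
grip_force: 40.0
```

```bash
python3 -c "
from h import *
st()"
```

```text
t 38.35 p [ 0.625  -0.1061  0.1526] yaw(ty) -0.1232 tz [ 0.0048  0.0334 -0.9994] F [ 0.4  0.2 -2.5] T [-0.02  0.05 -0.01] gap 0.229 grip 40.0 q [-0.31  0.3   1.57  0.03  1.28 -0.2 ]
```

>>> move_arm:
  increments:
    - [[0, 0, 0, -0.004, 0, 0, 0], [0, 0, 0, -0.008, 0, 0, 0], [0, 0, 0, -0.011, 0, 0, 0], [0, 0, 0, -0.011, 0, 0, 0], [0, 0, 0, -0.011, 0, 0, 0]]

```text
time: 38.85
ee_pos: [0.6247, -0.106, 0.1466]
eef_rot: [-0.011, 0.749, 0.662, 0.013]
ft_force: [-0.5, -0.4, -1.0]
finger_gap: 0.229
grip_force: 40.0
```

```bash
python3 -c "
from h import *
st()"
```

```text
t 38.85 p [ 0.6247 -0.106   0.1466] yaw(ty) -0.1232 tz [ 0.004   0.0337 -0.9994] F [-0.5 -0.4 -1. ] T [-0.    0.07  0.02] gap 0.229 grip 40.0 q [-0.31  0.3   1.57  0.03  1.27 -0.2 ]
```

>>> move_arm:
  increments:
    - [[1, 0, 0, 0, 0, 0, 0], [1, 0, 0, 0, 0, 0, 0], [1, 0, 0, 0, 0, 0, 0], [1, 0, 0, 0, 0, 0, 0], [1, 0, 0, 0, 0, 0, 0], [1, 0, 0, 0, 0, 0, 0], [1, 0, 0, 0, 0, 0, 0], [1, 0, 0, 0, 0, 0, 0], [1, 0, 0, 0.04, 0, 0, 0], [1, 0, 0, 0.08, 0, 0, 0], [1, 0, 0, 0.14, 0, 0, 0], [1, 0, 0, 0.22, 0, 0, 0], [1, 0, 0, 0.3, 0, 0, 0], [1, 0, 0, 0.4, 0, 0, 0], [1, 0, 0, 0.5, 0, 0, 0], [1, -0.1, 0.16, 0.54, 0, 0, 0], [1, -0.1, 0.16, 0.54, 0, 0, 0], [1, -0.1, 0.16, 0.54, 0, 0, 0], [1, -0.1, 0.16, 0.54, 0, 0, 0], [1, -0.1, 0.16, 0.54, 0, 0, 0]]

```text
time: 40.85
ee_pos: [0.5748, -0.0265, 0.4159]
eef_rot: [-0.011, 0.749, 0.662, 0.012]
ft_force: [0.1, -0.6, 0.3]
finger_gap: 1.0
grip_force: 0.0
```

Run:
```python
from h import *
st()
w=vision.snapshot('wrist')[:,:,::-1];cv2.imwrite('pics/w21.png',w)
i=vision.snapshot('side')[:,:,::-1];cv2.imwrite('pics/s21.png',i)
A=cv2.resize(i[125:265,225:385],(460,402),interpolation=cv2.INTER_CUBIC)
B=cv2.resize(w[40:275,225:425],(340,400),interpolation=cv2.INTER_CUBIC)
o=np.zeros((402,800,3),np.uint8);o[:,:460]=A;o[:400,460:]=B
cv2.imwrite('pics/fin.png',o)
```

```text
t 40.85 p [ 0.5748 -0.0265  0.4159] yaw(ty) -0.1235 tz [ 0.0032  0.0334 -0.9994] F [ 0.1 -0.6  0.3] T [-0.    0.01  0.05] gap 1.0 grip 0.0 q [-0.2   0.05  1.36  0.03  1.74 -0.07]
```

View pics/fin.png

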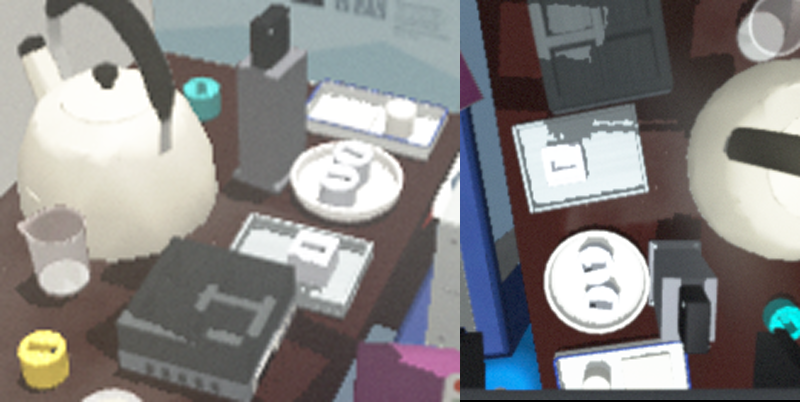

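The final view shows the square insert upright in the tray, both rounds upright in the dish, the rod hanging in the stand, the heater empty, and the beaker still in place.

```bash
python3 -c "
from h import *
print(job.hand_in())"
```

```text
the job is handed in; nothing more can be done
None
```

The job is handed in: the final pictures show the heater empty, the square insert upright in the tray, both round inserts upright in the dish and the rod back in its stand. The square insert caught on the lug and tipped inside the tray while I was unthreading, but it settled upright on the tray floor.

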